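Gauge and put away fixator rods

TASK

Two look-alike steel rods of the bone-fixator set are back from the wash and their lengths are not known. One at a time, leaving the other where it lies, lay each rod in the stepped gauge slot so that it sinks level to the step for its length (bottom step 60 mm, middle 72 mm, top 84 mm), then put it away lying home in the tray's compartment for that length: the short, medium or long slot. Leave the things around the work where they are.

Things in the scene. Friction and masses are not known exactly. Their poses are not given: they have to be found in the camera images.
- rod_a_mid (a point): centre of one of two plain round steel rods, 10 mm in diameter, chamfered ends, 30 to 55 g, lying free on the worktop near its front (it can roll). Its length is 60, 72 or 84 mm and is not told: read it in the gauge. y runs along the rod
- rod_b_mid (a point): centre of the other of two plain round steel rods, 10 mm in diameter, chamfered ends, 30 to 55 g, lying free on the worktop near its front (it can roll). Its length is 60, 72 or 84 mm and is not told: read it in the gauge. y runs along the rod
- rod_a: the rod of rod_a_mid; origin on its underside half-way along, y along it
- rod_b: the rod of rod_b_mid; origin on its underside half-way along, y along it
- gauge: fixed aluminium length gauge, base 46 x 114 mm, 38 mm high, origin at the centre of its underside, y along its slot. Two end blocks face each other across an open middle 44 mm long (floor 6 mm over the worktop) where fingers can straddle a rod. The slot in the blocks is 13 mm wide, its mouth bevelled to 20 mm; its floor climbs outwards in three steps
- gauge_slot (a point): centre of a 60 mm rod lying on the gauge's bottom step, 19 mm over the worktop; a 72 mm rod lies 6 mm higher, an 84 mm rod 12 mm higher. y along the slot, z up. Wells: bottom 62.5 mm long, floor 14 mm over the worktop; middle 74.5 mm, 20 mm; top 87 mm, 26 mm. A rod centred over the slot and let go sinks to the lowest step its length allows
- bay_60 (a point): centre of a 60 mm rod lying home in its compartment, 23 mm over the worktop; y along the slot, z up. One of three fixed white inserts side by side in the steel tray, in any order, 44 mm apart. Two end blocks 30 mm high, slot 13 mm wide with bevelled mouth, 64 mm long between its end walls, flat floor at 18 mm; the middle 44 mm is open for fingers (8 mm high). Tray walls 18 mm
- bay_72 (a point): centre of a 72 mm rod lying home in its compartment, 23 mm over the worktop; y along the slot, z up. One of three fixed white inserts side by side in the steel tray, in any order, 44 mm apart. Two end blocks 30 mm high, slot 13 mm wide with bevelled mouth, 76 mm long between its end walls, flat floor at 18 mm; the middle 44 mm is open for fingers (8 mm high). Tray walls 18 mm
- bay_84 (a point): centre of an 84 mm rod lying home in its compartment, 23 mm over the worktop; y along the slot, z up. One of three fixed white inserts side by side in the steel tray, in any order, 44 mm apart. Two end blocks 30 mm high, slot 13 mm wide with bevelled mouth, 88 mm long between its end walls, flat floor at 18 mm; the middle 44 mm is open for fingers (8 mm high). Tray walls 18 mm
- tape_roll: bystander: roll of tape lying flat, 100 mm across, 25 mm high; origin at the centre of its underside
- gauze_pad: bystander: folded white gauze pad 72 x 73 x 17 mm; origin at the centre of its underside
- oil_bottle: bystander: small brown dropper bottle, 25 mm across, 62 mm high, standing; origin at the centre of its underside
- forceps: bystander: steel forceps 133 mm long, 9 mm high, lying near the front edge; origin at the centre of its underside

How it is judged:
By the outcome, as a careful person would: the job done as asked, in the order asked, and still so for the second after the job is handed in, with the robot touching nothing.
It also fails if it takes over 64 s, if anything falls off the work surface, if the arm or the gripper's body presses on something with over 40 N, if the wrist force passes 120 N, or if a joint passes its speed limit or range.

ROBOT

A 6-joint arm with a two-finger parallel gripper is mounted at the origin on a cart in front of the work surface, level with it; the furniture and walls round the work are solid. World frame = base frame: x ahead of the robot, y to its left, z up, the work surface at z = 0. Lengths are in mm, angles in rad, forces in N, time in s.
With the tool pointing down it reaches from about 225 to 875 mm from the base axis. Payload 3.4 kg.
Tool frame: the origin (TCP) lies between the finger pads; the fingertips stand 14 mm ahead of it and the grasp point (between the pads) lies 5 mm behind it (bot.finger_overhang is the distance from the TCP to the fingertips, in mm); z points along the fingers, y is the direction in which the jaws open and shut (so a half turn about z gives the same grasp; the last joint's range is limited). The gripper opens to 85 mm and grips with 20 to 120 N. Pads are 22 mm wide; open, the fingers measure 114 mm over their backs; the gripper's body (76 mm by 85 mm) begins 54 mm behind the grasp point. The pads swing forward as they close: fully open they stand 13 mm farther back than shut.
Start: joints at [1.143, 0.276, 1.505, -0, 1.361, -0.121], TCP at [173.672, 548.178, 245.328] pointing down, gripper open.
Joint ranges: [-2.89, 2.89], [-0.75, 2.08], [0.22, 2.7], [-1.18, 4.32], [0.11, 2.71], [-2.7, 2.7]. Speed limits (rad/s): [2.57, 2.57, 3.14, 3.14, 3.14, 3.14].

INTERFACE

Orientations are given as a unit quaternion [x, y, z, w].
In Python, from plant import bot, cams, finder gives the robot as it stands.
- The arm moves only by the tool drive_tool, never from a script. Its argument "moves" is a list of rows, each a list of 4 numbers: the shift along the tool's x, y, z in m, then the turn about the tool's z in degrees. A call has 1 to 8 rows; each row shifts and turns the pose as measured when the row begins, along the tool's axes as they then stand; what a row does not reach is not made up. A row lasts 1/8 s, in which the tool goes at most 62.5 mm and 10.7 degrees, less where a joint would pass 70% of its speed; a pose out of reach is approached as far as the arm can. A call is refused whole if a number of a shift passes 0.0625 or a number of a turn 10.7, either way. A call with a gripper value outside its range is refused whole. "grip" is the opening, from 0 (shut) to 1 (fully open), set as the call begins (left out, the last holds). The fingers move at their own pace and stop on an object; the grip force is fixed at half the most. Time passes only in rows, so rows that do not move let the fingers close. It gives the time, the measured TCP pose, the force and the opening at its end, in the units of the state.
- bot.sense(): the state, without advancing time (a new reading comes with each control period).
- cams.grab_frame(name): name is "side" or "top"; returns the picture (400x640x3 uint8, red, green, blue); there is no depth.
- cams.camera_model(name): a dict with "intrinsics" (3x3 intrinsics, pixels), "distortion" ([k1, k2, p1, p2, k3] as OpenCV has them; the pictures are not rectified), "T" (4x4, takes a point from camera to world coordinates). Camera axes: x right, y down, z forward; pixel columns grow to the right and rows downward; lengths in mm; the calibration is good to about 2 mm. A picture is of the moment at which its call begins. camera_model takes no time and is no camera call.
- bot.close_job(): hands the job in, once; it reports no verdict.
Trained networks look in the newest picture that a camera, given by its name, has taken for a name from the list of things; names that differ only in an ending like _2 or _b are one class to them, and where a whole thing is asked for, a point or a joint stands for the part that bears it (a point fixed in the world has none). Each returns a list of dicts, best first, with "conf" (0 to 1); they miss things now and then, are a little off and sometimes report something else, mostly with a low value. They report only what shows in the picture. A call takes as long as a camera call.
- finder.spot_in(camera, target): "extent" ([left, top, width, height] in pixels, round what is visible of it).
The state is a dict: "t": time; "q": joint angles; "dq": joint speeds; "tau": joint torques, N m; "tool_pos": TCP position; "eef_rot": TCP orientation; "ft_force": force on the tool from outside, world axes, zero at the start; "ft_torque": the same for the moment, N m; "gripper_width": finger opening in mm.
Only numpy, scipy, OpenCV 4.12 (cv2) and the standard library are available. Lean on these libraries where they do the work, as an engineer would, in place of code of your own. Each camera call takes 0.05 s, during which the arm holds its last target.

## Working session

There is one attempt and no reset: what is moved stays moved. The work goes in short steps, Python scripts to look and compute and a tool call to move; the robot and the scene stay as the last step left them, time stands still between calls to the robot, and variables do not carry over. Pictures are saved under pics/ and viewed, and the job is handed in when it is done.

Besides the shell and the picture viewer there is one more tool, called after "Call:" in YAML: its name, and indented under it one key for each argument. drive_tool: Moves the arm, as the interface text tells. Its arguments: {"type":"object","properties":{"moves":{"type":"array"},"grip":{"type":"number"}},"required":["moves"]}

```bash
ls; mkdir -p pics
python3 - <<'E'
from plant import bot,cams,finder
import cv2,numpy as np
for n in("side","top"):
    f=cams.grab_frame(n); cv2.imwrite(f"pics/{n}0.png",f[:,:,::-1])
    m=cams.camera_model(n); np.set_printoptions(precision=4,suppress=True); print(n,m)
print(bot.sense(),bot.finger_overhang)
E
```

```text
pics
side {'intrinsics': array([[435.0943,   0.    , 325.545 ],
       [  0.    , 435.0943, 194.8406],
       [  0.    ,   0.    ,   1.    ]]), 'distortion': array([-0.1001,  0.    ,  0.    ,  0.    ,  0.    ]), 'T': array([[ -0.9625,  -0.1714,   0.2103, 364.6411],
       [ -0.2708,   0.5591,  -0.7836, 592.134 ],
       [  0.0168,  -0.8112,  -0.5845, 581.3117],
       [  0.    ,   0.    ,   0.    ,   1.    ]])}
top {'intrinsics': array([[420.4668,   0.    , 318.3345],
       [  0.    , 420.4668, 204.6489],
       [  0.    ,   0.    ,   1.    ]]), 'distortion': array([-0.0609,  0.    ,  0.    ,  0.    ,  0.    ]), 'T': array([[  0.0224,  -0.9985,   0.0502, 512.4558],
       [ -0.9989,  -0.0245,  -0.0408, -96.1049],
       [  0.0419,  -0.0492,  -0.9979, 911.0786],
       [  0.    ,   0.    ,   0.    ,   1.    ]])}
{'t': 0.1, 'q': array([ 1.143 ,  0.2765,  1.506 , -0.    ,  1.3607, -0.121 ]), 'dq': array([-0.0006, -0.0007, -0.0053,  0.0001,  0.0005,  0.0012]), 'tau': array([  0.0008, -41.7695, -24.6407,  -0.0001,   0.0057,   0.    ]), 'tool_pos': array([173.4754, 547.7336, 244.5364]), 'eef_rot': array([ 0.1528,  0.9883, -0.0008, -0.0002]), 'ft_force': array([-0.1458, -0.4912,  0.4706]), 'ft_torque': array([ 0.0526, -0.0148,  0.0322]), 'gripper_width': 85.00124903960715} 14.0
```

View pics/top0.png

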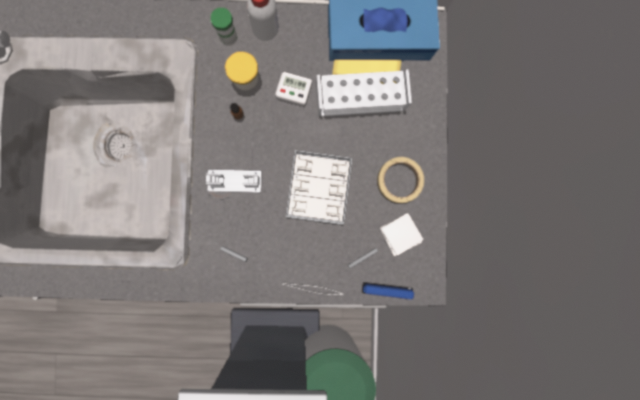

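View pics/side0.png

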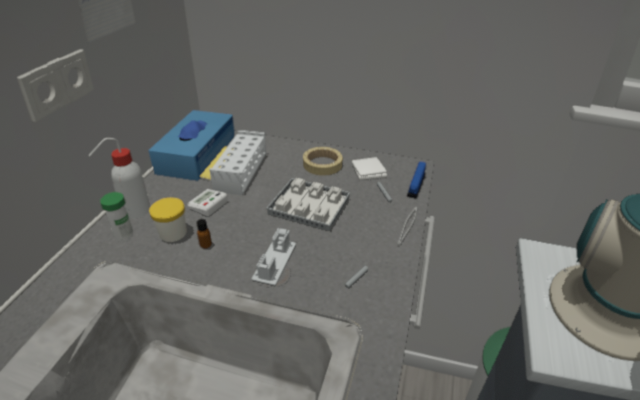

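The top view shows the gauge at about (234,181), the tray at (320,188), and the rods at (233,254) and (363,258). I'll zoom in and measure.

```bash
cat > h.py <<'E'
import numpy as np,cv2
from plant import bot,cams,finder
def ray(n,uv):
    m=cams.camera_model(n);K=np.array(m["intrinsics"]);d=np.array(m["distortion"]);T=np.array(m["T"])
    p=cv2.undistortPoints(np.array(uv,float).reshape(-1,1,2),K,d).reshape(-1,2)
    return T[:3,3],np.c_[p,np.ones(len(p))]@T[:3,:3].T
def toz(n,uv,z):
    o,r=ray(n,uv); return o+r*((z-o[2])/r[:,2])[:,None]
def proj(n,P):
    m=cams.camera_model(n);K=np.array(m["intrinsics"]);d=np.array(m["distortion"]);T=np.linalg.inv(np.array(m["T"]))
    return cv2.projectPoints(np.array(P,float).reshape(-1,1,3),cv2.Rodrigues(T[:3,:3])[0],T[:3,3],K,d)[0].reshape(-1,2)
def crop(f,x,y,w,h,s,name):
    c=cv2.resize(f[y:y+h,x:x+w,::-1],None,fx=s,fy=s,interpolation=cv2.INTER_CUBIC); cv2.imwrite(name,c)
E
python3 - <<'E'
import cv2
from h import crop
t=cv2.imread("pics/top0.png")[:,:,::-1]; s=cv2.imread("pics/side0.png")[:,:,::-1]
crop(t,200,140,160,90,5,"pics/t_a.png")
crop(t,210,235,180,40,4,"pics/t_b.png")
crop(s,240,140,190,160,4,"pics/s_a.png" if 0 else "pics/s_a.png")
E
```

```text
(no output)
```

View pics/t_a.png

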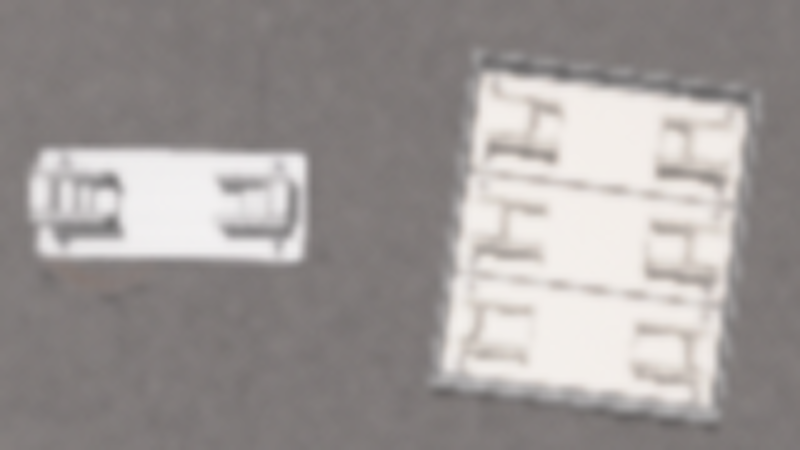

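View pics/t_b.png

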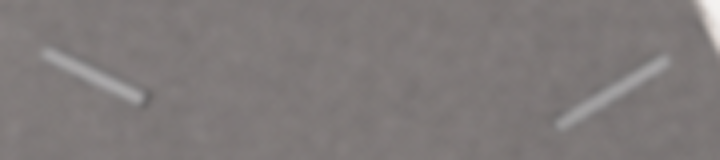

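View pics/s_a.png

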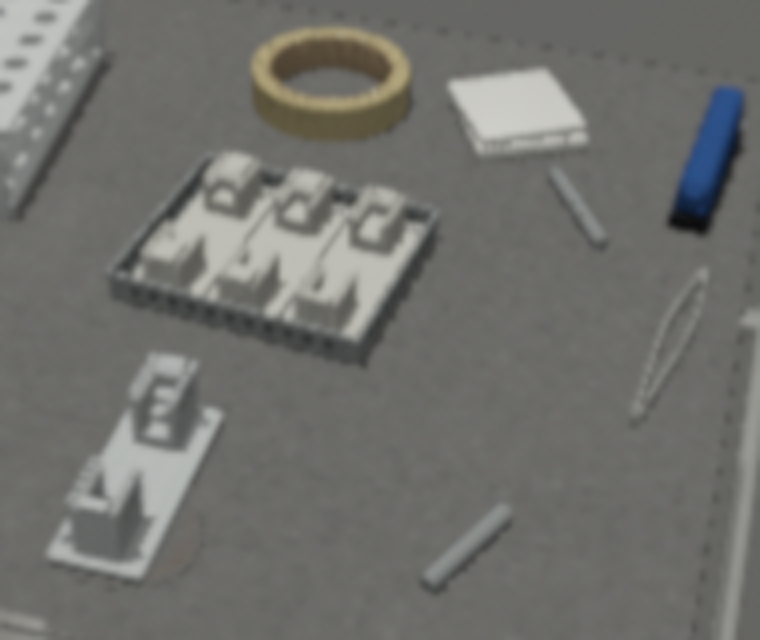

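```bash
cat > fit.py <<'E'
import numpy as np,cv2
from h import *
from scipy.optimize import minimize
t=cv2.imread("pics/top0.png").astype(np.float32).mean(2); s=cv2.imread("pics/side0.png").astype(np.float32).mean(2)
def box(x0,x1,y0,y1,z0,z1): return np.array([[x,y,z] for x in(x0,x1) for y in(y0,y1) for z in(z0,z1)],float)
def place(P,x,y,a):
    c,sn=np.cos(a),np.sin(a); Q=P.copy(); Q[:,0]=x+c*P[:,0]-sn*P[:,1]; Q[:,1]=y+sn*P[:,0]+c*P[:,1]; return Q
def render(n,boxes,roi,ss=8):
    x,y,w,h=roi; m=np.zeros((h*ss,w*ss),np.uint8)
    for B in boxes:
        p=proj(n,B); hull=cv2.convexHull(((p-[x,y]+.5)*ss).astype(np.float32))
        cv2.fillConvexPoly(m,np.round((hull-.5)*16).astype(np.int32),255,shift=4)
    m=cv2.GaussianBlur(m.astype(np.float32)/255,(0,0),ss*0.8)
    return cv2.resize(m,(w,h),interpolation=cv2.INTER_AREA)
def fit(n,img,mk,p0,roi,dx):
    x,y,w,h=roi; I=img[y:y+h,x:x+w]
    def cost(p):
        r=render(n,mk(p),roi); A=np.c_[r.ravel(),np.ones(r.size)]
        c,res,_,_=np.linalg.lstsq(A,I.ravel(),rcond=None); return ((A@c-I.ravel())**2).mean()**.5
    sim=np.vstack([p0]+[np.array(p0)+np.eye(len(p0))[i]*dx[i] for i in range(len(p0))])
    r=minimize(cost,p0,method="Nelder-Mead",options=dict(initial_simplex=sim,xatol=.02,fatol=1e-3,maxiter=600)); return r.x,r.fun
E
cat > f1.py <<'E'
from fit import *
# rods
def rod(p): # x,y,yaw(of length axis),L as cylinder ~ box ; octagon cross-section
    x,y,a,L=p; th=np.arange(12)*np.pi/6
    P=np.array([[5*np.cos(q),yy,5+5*np.sin(q)] for q in th for yy in(-L/2,L/2)]); return [place(P,x,y,a)]
for nm,uv in(("L",[[220.7,248],[246.3,260]]),("R",[[377,250],[350,266.5]])):
    W=toz("top",uv,5)
    d=W[0]-W[1]; c=W.mean(0); a=np.arctan2(-d[0],d[1])
    roi=(int(min(uv[0][0],uv[1][0]))-7,240,42,34)
    print(nm,c,a,np.linalg.norm(d))
    p,f=fit("top",t,rod,[c[0],c[1],a,np.linalg.norm(d)],roi,[4,4,.1,6]); print("top",p.round(3),f)
    q=proj("side",place(np.array([[0,-36,5],[0,36,5.]]),*p[:3])); print(q)
    lo=q.min(0)-10; hi=q.max(0)+10; roi=(int(lo[0]),int(lo[1]),int(hi[0]-lo[0]),int(hi[1]-lo[1]))
    p,f=fit("side",s,rod,p,roi,[4,4,.1,6]); print("side",p.round(3),f)
def gauge(p):
    x,y,a,wb=p; wb=abs(wb)
    return [place(B,x,y,a) for B in(box(-23,23,-57,57,0,6),box(-wb/2,wb/2,-57,-22,6,38),box(-wb/2,wb/2,22,57,6,38))]
W=toz("top",[[208,170],[261,170.6],[260.6,192.4],[207.6,191.6]],6); print(W)
c=W.mean(0)
p,f=fit("top",t,gauge,[c[0],c[1],0.02,26],(198,160,76,44),[4,4,.05,6]); print("gauge top",p.round(3),f)
q=proj("side",np.vstack(gauge(p)));lo=q.min(0)-8;hi=q.max(0)+8;roi=(int(lo[0]),int(lo[1]),int(hi[0]-lo[0]),int(hi[1]-lo[1]))
p,f=fit("side",s,gauge,p,roi,[4,4,.05,6]); print("gauge side",p.round(3),f)
E
python3 f1.py
```

```text
L [448.05257354  45.84564861   5.        ] -0.4144293128605854 60.40183803037323
top [ 4.49502e+02  4.87800e+01 -4.25000e-01  5.62250e+01] 4.058002973645755
[[368.17487913 266.83675602]
 [344.2008039  289.08122872]]
side [ 4.51494e+02  3.99160e+01 -4.31000e-01  5.31600e+01] 5.600965744952814
R [ 444.61009863 -233.38141141    5.        ] -2.5795393070262937 68.57564268667328
top [ 445.761 -232.33    -2.584   69.503] 3.7679791108873855
[[390.57492669 200.64969016]
 [378.57757446 183.1433422 ]]
side [ 447.578 -239.831   -2.585   60.162] 13.995220811078777
[[626.79013409 106.19124604   6.        ]
 [628.4472424   -7.7014623    6.        ]
 [581.29761891  -8.26177461   6.        ]
 [580.17451323 105.31600442   6.        ]]
gauge top [6.0601e+02 4.9846e+01 4.0000e-03 1.1526e+01] 17.30974247316416
gauge side [6.09212e+02 4.60560e+01 1.60000e-02 2.09410e+01] 18.112387279683915
```

```bash
cat > ov.py <<'E'
from fit import *
def draw(n,img,segs,roi,s,name,col=(0,0,255)):
    x,y,w,h=roi; c=cv2.resize(img[y:y+h,x:x+w],None,fx=s,fy=s,interpolation=cv2.INTER_CUBIC)
    for S,k in segs:
        q=((proj(n,S)-[x,y]+.5)*s-.5)
        cv2.polylines(c,[np.round(q*8).astype(np.int32)],False,k,1,cv2.LINE_AA,3)
    cv2.imwrite(name,c)
def rect(x0,x1,y0,y1,z,k,pose): return (place(np.array([[x0,y0,z],[x1,y0,z],[x1,y1,z],[x0,y1,z],[x0,y0,z]],float),*pose),k)
R=(0,0,255);G=(0,160,0);B=(255,0,0)
def gsegs(pose):
    return [rect(-23,23,-57,57,6,R,pose),rect(-6.5,6.5,-22,-57,38,G,pose),rect(-6.5,6.5,22,57,38,G,pose),rect(-10,10,-43.5,43.5,38,B,pose)]
def bsegs(pose):
    o=[]
    for i,L in enumerate((64,76,88)):
        dx=44*(1-i); o+=[rect(dx-6.5,dx+6.5,22,L/2,30,G,pose),rect(dx-6.5,dx+6.5,-22,-L/2,30,G,pose),rect(dx-6.5,dx+6.5,-L/2,L/2,18,B,pose)]
    return o
E
cat > f2.py <<'E'
from ov import *
import sys
g=eval(sys.argv[1]); b=eval(sys.argv[2]); k=sys.argv[3]
t=cv2.imread("pics/top0.png"); s=cv2.imread("pics/side0.png")
draw("top",t,gsegs(g),(200,160,70,42),10,f"pics/gt{k}.png")
draw("side",s,gsegs(g),(245,220,60,70),8,f"pics/gs{k}.png")
draw("top",t,bsegs(b),(282,145,75,84),7,f"pics/bt{k}.png")
draw("side",s,bsegs(b),(265,170,90,64),8,f"pics/bs{k}.png")
E
python3 - <<'E'
from h import *
print(toz("top",[[295.5,151],[351,160],[343,222.5],[288,216]],18))
E
python3 f2.py "(604.5,49,.013)" "(590,-135,-.1)" 1
```

```text
[[ 671.0744185   -81.11853982   18.        ]
 [ 655.14581519 -200.6660069    18.        ]
 [ 520.61009587 -186.00715856   18.        ]
 [ 531.71155738  -68.78040298   18.        ]]
```

View pics/gt1.png

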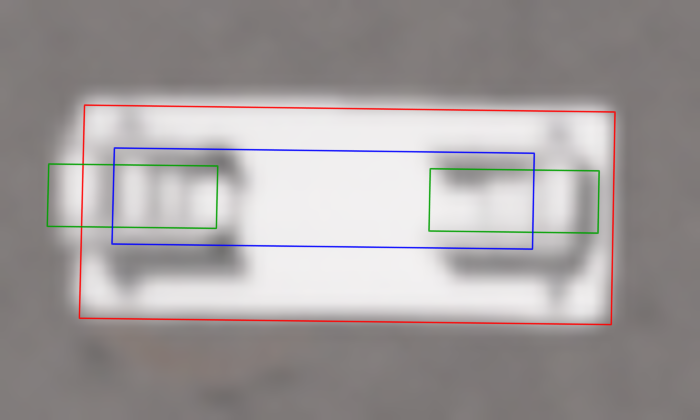

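View pics/gs1.png

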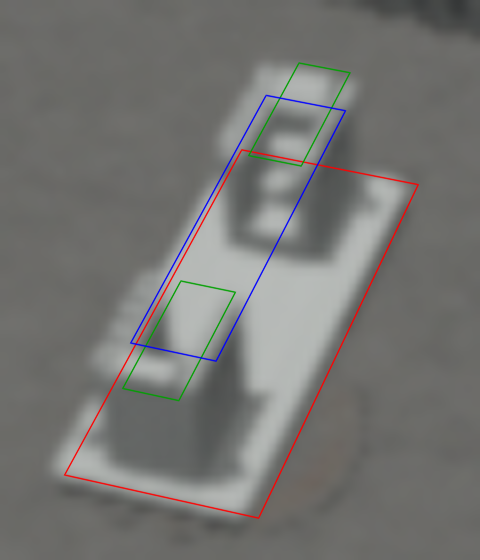

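View pics/bt1.png

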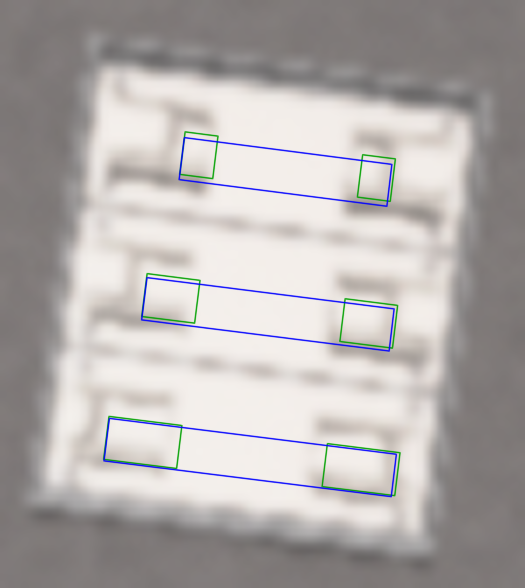

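View pics/bs1.png

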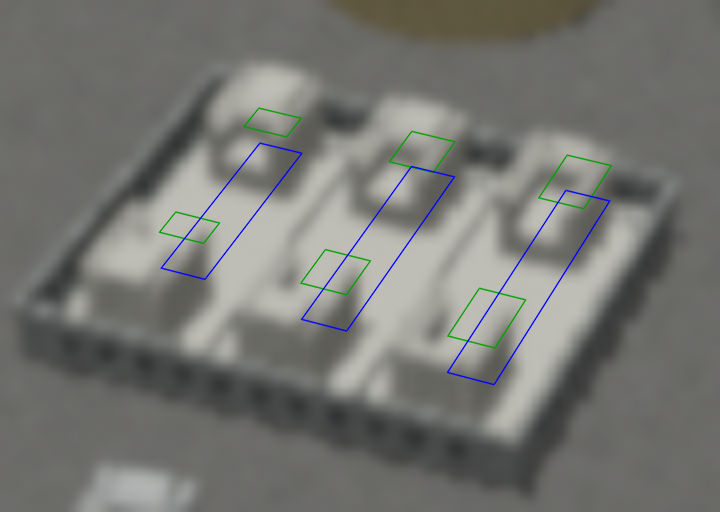

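```bash
cat >> ov.py <<'E'
def bsegs(pose):
    o=[]
    for i,L in enumerate((64,76,88)):
        dx=44*(1-i); o+=[rect(dx-10,dx+10,22,L/2,30,G,pose),rect(dx-10,dx+10,-22,-L/2,30,G,pose)]
    o+=[rect(-66,66,-55,55,8,B,pose)]
    return o
def gsegs(pose):
    return [rect(-23,23,-57,57,6,R,pose),rect(-10,10,-22,-43.5,38,G,pose),rect(-10,10,22,43.5,38,G,pose)]
E
python3 f2.py "(605,49.3,.013)" "(592,-134.3,-.105)" 2; cd pics; python3 -c "
import cv2,numpy as np
a=cv2.imread('gt2.png');b=cv2.imread('bt2.png');b=b[:560]
c=np.full((600,800,3),255,np.uint8);c[:560,:525]=b;cv2.imwrite('c2.png',c)"
```

```text
(no output)
```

View pics/bt2.png

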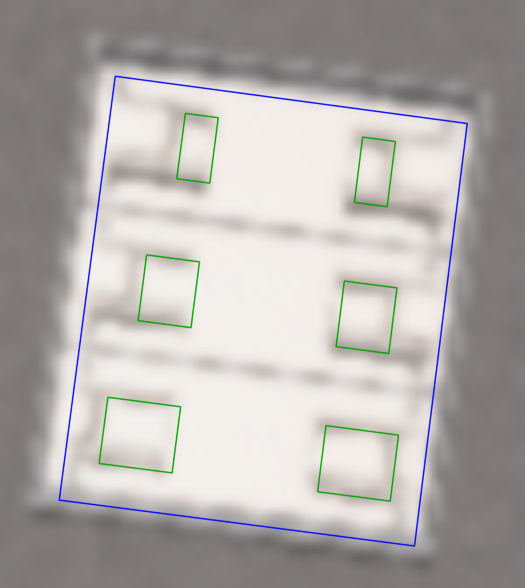

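View pics/gt2.png

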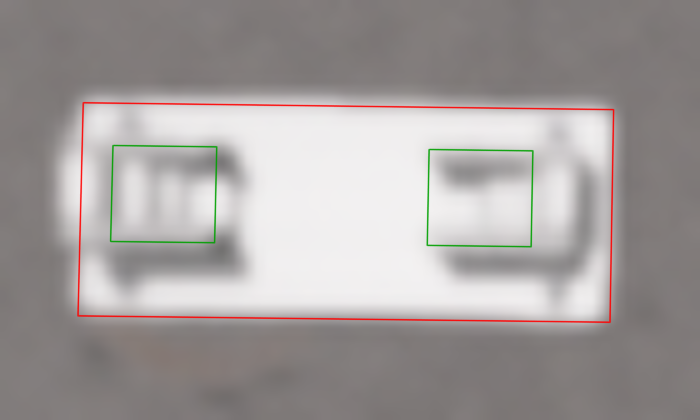

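View pics/bs2.png

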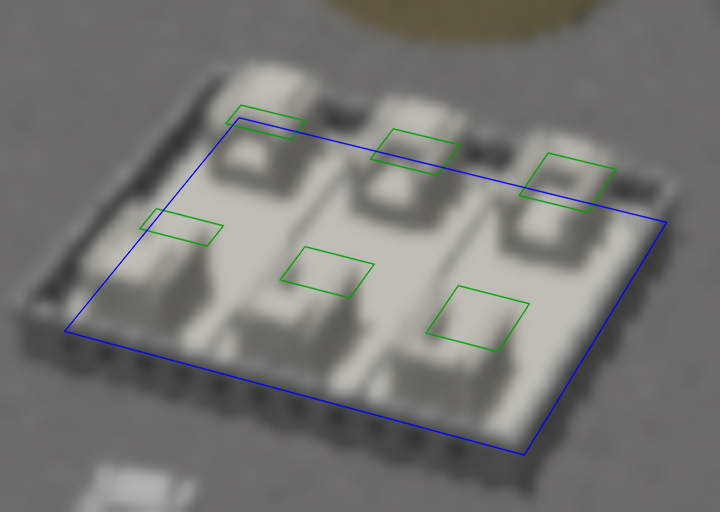

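View pics/gs2.png

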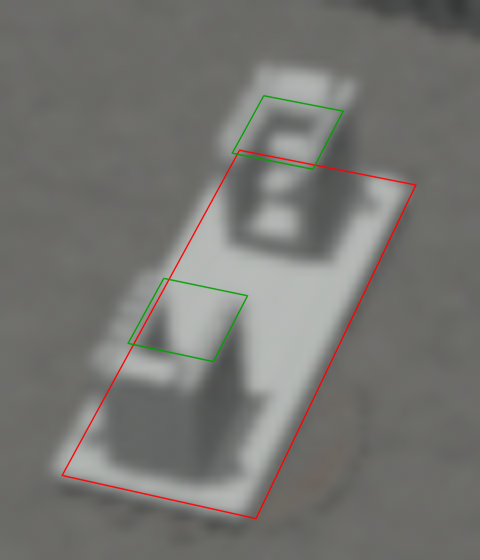

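Run:
```python
from h import *
for u in([[347,284.3],[366.7,267.8]],[[378.5,182.5],[390.3,199.8]]):
    W=toz("side",u,5);print(W,W.mean(0),np.linalg.norm(W[0]-W[1]))
# finder
for n in("top","side"):
    for k in("rod_a","gauge"):
        print(n,k,[(np.round(d["extent"],1).tolist(),round(d["conf"],2)) for d in finder.spot_in(n,k)[:3]])
import cv2
t=cv2.imread("pics/top0.png");s=cv2.imread("pics/side0.png")
c=np.vstack([cv2.resize(t[238:278,210:260],None,fx=10,fy=10,interpolation=2)[:300],cv2.resize(s[260:295,335:385],None,fx=10,fy=10,interpolation=2)[:300]]);cv2.imwrite("pics/r1.png",c)
```

```text
[[462.25355938  69.26128321   5.        ]
 [436.80488313  19.20248026   5.        ]] [449.52922126  44.23188174   5.        ] 56.15620068765463
[[ 465.46432817 -265.51167504    5.        ]
 [ 427.80104918 -204.800312      5.        ]] [ 446.63268868 -235.15599352    5.        ] 71.44502911785727
top rod_a [([349.3, 250.3, 25.5, 15.7], 0.68), ([222.1, 244.6, 25.5, 14.5], 0.49)]
top gauge [([207.1, 169.3, 54.8, 24.5], 0.62), ([349.2, 249.7, 30.7, 19.5], 0.56)]
side rod_a [([342.6, 266.0, 25.7, 22.4], 0.47)]
side gauge [([251.2, 228.5, 45.6, 57.2], 0.68), ([351.9, 154.4, 35.1, 25.3], 0.64), ([275.4, 175.2, 32.3, 38.6], 0.49)]
```

View pics/r1.png

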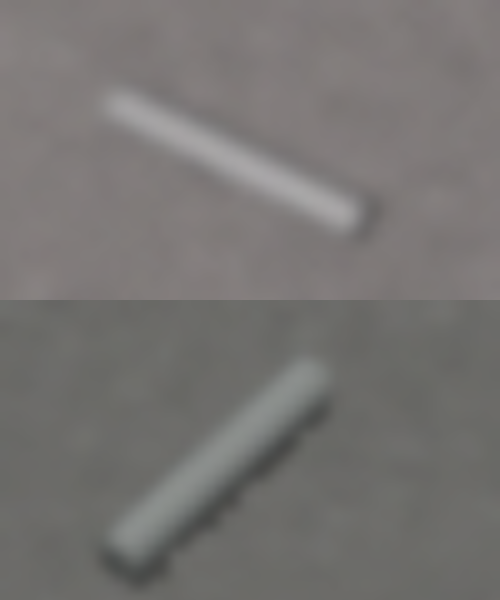

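```bash
cat > plan.py <<'E'
import sys,numpy as np
from plant import bot
s=bot.sense(); 
def st():
    q=s["eef_rot"]; p=np.array(s["tool_pos"]); a=2*np.arctan2(q[1],q[0]) # x_tool angle
    return p,a-np.pi/2   # y_tool = angle of x -90
def norm(d): return (d+np.pi/2)%np.pi-np.pi/2
if __name__=="__main__":
    p,ya=st(); print("t",round(s["t"],2),"pos",p.round(1),"ytool deg",round(np.degrees(ya),2),"w",round(s["gripper_width"],1),"F",np.round(s["ft_force"],1),"q6",round(s["q"][5],2))
    if len(sys.argv)>1:
        tgt=np.array(eval(sys.argv[1]),float); yt=np.radians(float(sys.argv[2])); 
        dz=tgt-p; da=norm(yt-ya)
        if len(sys.argv)>3: da=(yt-ya+np.pi)%(2*np.pi)-np.pi
        n=int(np.ceil(max(np.linalg.norm(dz)/60,abs(np.degrees(da))/10.5,1)))
        for i in range(n):
            xa=ya+np.pi/2+da*i/n; x=np.array([np.cos(xa),np.sin(xa),0]); y=np.array([np.sin(xa),-np.cos(xa),0])
            d=dz/n; print([round(d@x/1000,4),round(d@y/1000,4),round(-d[2]/1000,4),round(-np.degrees(da)/n,2)])
E
python3 plan.py "(449,45.5,100)" -24.1 f
```

```text
t 0.3 pos [173.6 548.  245. ] ytool deg 72.42 w 85.1 F [-0.5 -0.7  0.3] q6 -0.12
[np.float64(-0.0414), np.float64(-0.0396), np.float64(0.0145), np.float64(9.65)]
[np.float64(-0.0475), np.float64(-0.0321), np.float64(0.0145), np.float64(9.65)]
[np.float64(-0.0522), np.float64(-0.0237), np.float64(0.0145), np.float64(9.65)]
[np.float64(-0.0554), np.float64(-0.0146), np.float64(0.0145), np.float64(9.65)]
[np.float64(-0.0571), np.float64(-0.0051), np.float64(0.0145), np.float64(9.65)]
[np.float64(-0.0571), np.float64(0.0046), np.float64(0.0145), np.float64(9.65)]
[np.float64(-0.0555), np.float64(0.0141), np.float64(0.0145), np.float64(9.65)]
[np.float64(-0.0524), np.float64(0.0232), np.float64(0.0145), np.float64(9.65)]
[np.float64(-0.0478), np.float64(0.0316), np.float64(0.0145), np.float64(9.65)]
[np.float64(-0.0418), np.float64(0.0392), np.float64(0.0145), np.float64(9.65)]
```

Call:
drive_tool:
  moves:
    - [-0.041,-0.04,0.0145,9.65]
    - [-0.0475,-0.032,0.0145,9.65]
    - [-0.052,-0.024,0.0145,9.65]
    - [-0.055,-0.015,0.0145,9.65]
    - [-0.057,-0.005,0.0145,9.65]
    - [-0.057,0.005,0.0145,9.65]
    - [-0.055,0.014,0.0145,9.65]
    - [-0.052,0.023,0.0145,9.65]
  grip: 0.6

```text
t: 1.3
tool_pos: [393.3, 137.9, 126.9]
eef_rot: [0.748, 0.664, 0.006, 0.001]
ft_force: [1.4, 0.1, 0.4]
gripper_width: 51.5
```

```bash
sed -i 's/print(\[round(d@x/print([float(round(v,4)) for v in (d@x/;s/round(d@y\/1000,4),round(-d\[2\]\/1000,4),round(-np.degrees(da)\/n,2)\])/d@y\/1000,-d[2]\/1000,-np.degrees(da)\/n)])/;s/(d@x\/1000,4),/(d@x\/1000,/' plan.py; tail -2 plan.py; python3 plan.py "(449,45.5,100)" -24.1 f
```

```text
xa=ya+np.pi/2+da*i/n; x=np.array([np.cos(xa),np.sin(xa),0]); y=np.array([np.sin(xa),-np.cos(xa),0])
            d=dz/n; print([float(round(v,4)) for v in (d@x/1000,d@y/1000,-d[2]/1000,-np.degrees(da)/n)])
t 1.3 pos [393.3 137.9 126.9] ytool deg -6.78 w 51.5 F [1.4 0.1 0.4] q6 0.28
[-0.0426, 0.0331, 0.0135, 8.6612]
[-0.0371, 0.0392, 0.0135, 8.6612]
```

Call:
drive_tool:
  moves:
    - [-0.043,0.033,0.0135,8.66]
    - [-0.037,0.039,0.0135,8.66]
    - [0,0,0,0]
    - [0,0,0,0]
  grip: 0.4

```text
t: 1.8
tool_pos: [451.9, 38.6, 98.7]
eef_rot: [0.844, 0.536, 0.007, -0.0]
ft_force: [0.5, 1.1, 0.5]
gripper_width: 34.3
```

```bash
python3 plan.py "(449,45.5,60)" -24.1 f
python3 - <<'E'
from h import *
t=cams.grab_frame("top");s=cams.grab_frame("side")
crop(t,190,215,90,60,6,"pics/a1.png");crop(s,310,220,90,90,6,"pics/a2.png")
print(bot.sense()["eef_rot"])
E
```

```text
t 1.8 pos [451.9  38.6  98.7] ytool deg -25.11 w 34.3 F [0.5 1.1 0.5] q6 0.36
[0.005, -0.0055, 0.0387, -1.0125]
[8.43397996e-01 5.37244617e-01 6.92261117e-03 3.45367637e-04]
```

View pics/a2.png

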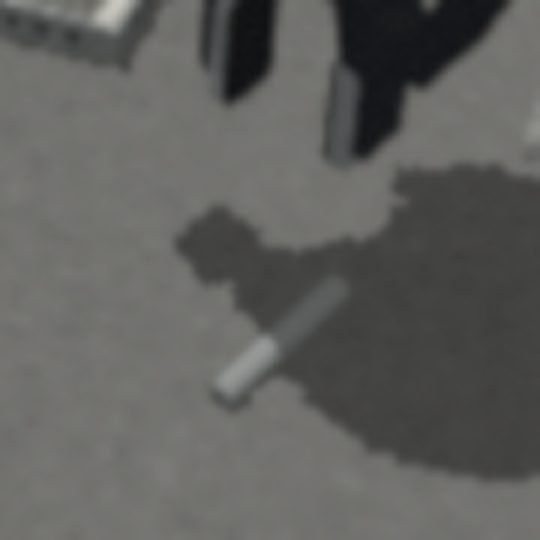

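View pics/a1.png

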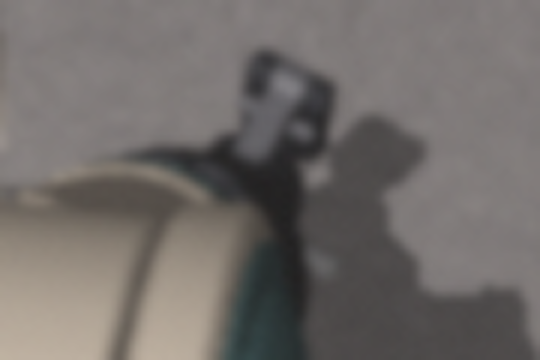

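Call:
drive_tool:
  moves:
    - [0.005,-0.0055,0.039,-1]
    - [0,0,0.02,0]
    - [0,0,0,0]

```text
t: 2.28
tool_pos: [449.5, 50.5, 40.8]
eef_rot: [0.836, 0.548, 0.009, 0.001]
ft_force: [0.6, 0.3, 1.1]
gripper_width: 34.0
```

```bash
python3 plan.py "(449,45.5,17)" -24.1 f
```

```text
t 2.27 pos [449.5  50.5  40.8] ytool deg -23.54 w 34.0 F [0.6 0.3 1.1] q6 0.35
[-0.0048, 0.0015, 0.0238, 0.56]
```

Call:
drive_tool:
  moves:
    - [-0.003,0.001,0.012,0.5]
    - [-0.001,0,0.009,0]
    - [0,0,0,0]

```text
t: 2.65
tool_pos: [450.0, 47.6, 20.3]
eef_rot: [0.838, 0.545, 0.01, 0.002]
ft_force: [0.4, -0.2, -0.2]
gripper_width: 34.2
```

```bash
python3 plan.py "(449,45.5,16)" -24.1 f
python3 - <<'E'
from h import *
s=cams.grab_frame("side")
crop(s,310,220,90,90,6,"pics/a3.png")
E
```

```text
t 2.65 pos [450.   47.6  20.3] ytool deg -23.9 w 34.2 F [ 0.4 -0.2 -0.2] q6 0.35
[-0.0023, -0.0001, 0.0043, 0.1961]
```

View pics/a3.png

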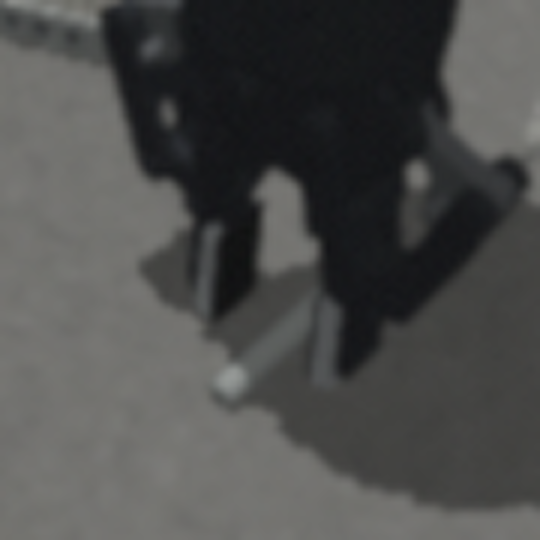

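Call:
drive_tool:
  moves:
    - [-0.002,0,0.004,0]
    - [0,0,0,0]
    - [0,0,0,0]
  grip: 0.2

```text
t: 3.08
tool_pos: [450.2, 45.3, 16.9]
eef_rot: [0.838, 0.545, 0.011, 0.003]
ft_force: [-0.4, 1.1, -0.2]
gripper_width: 17.2
```

```bash
python3 plan.py "(449,45.5,16)" -24.1 f
```

```text
t 3.08 pos [450.2  45.3  16.9] ytool deg -23.94 w 17.2 F [-0.4  1.1 -0.2] q6 0.35
[-0.0003, -0.0012, 0.0009, 0.1575]
```

Call:
drive_tool:
  moves:
    - [0,-0.001,0.001,0]
    - [0,0,0,0]
    - [0,0,0,0]
  grip: 0.0

```text
t: 3.45
tool_pos: [450.1, 45.5, 16.9]
eef_rot: [0.838, 0.545, 0.012, 0.004]
ft_force: [-0.8, -0.3, -0.9]
gripper_width: 6.7
```

Call:
drive_tool:
  moves:
    - [0,0,-0.03,0]
    - [0,0,-0.03,0]
    - [0,0,-0.02,0]

```text
t: 3.82
tool_pos: [446.2, 45.1, 96.8]
eef_rot: [0.838, 0.545, 0.009, 0.002]
ft_force: [0.7, -0.9, -0.4]
gripper_width: 7.0
```

```bash
python3 plan.py "(604.5,49.3,80)" 0.75 f
```

```text
t 3.83 pos [446.2  45.1  96.8] ytool deg -23.94 w 7.0 F [ 0.7 -0.9 -0.4] q6 0.35
[0.0227, 0.0477, 0.0056, -8.2297]
[0.0156, 0.0504, 0.0056, -8.2297]
[0.0083, 0.0521, 0.0056, -8.2297]
```

Run:
```python
from h import *
s=cams.grab_frame("side");t=cams.grab_frame("top")
crop(s,300,180,110,110,5,"pics/a4.png")
crop(t,190,215,90,60,6,"pics/a5.png")
```

```text
(no output)
```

View pics/a4.png

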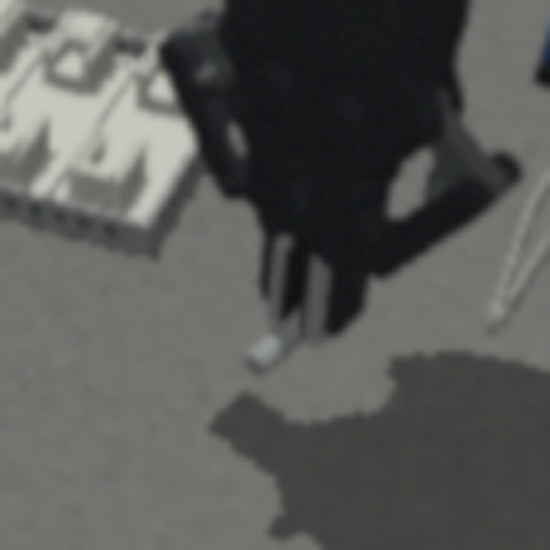

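View pics/a5.png

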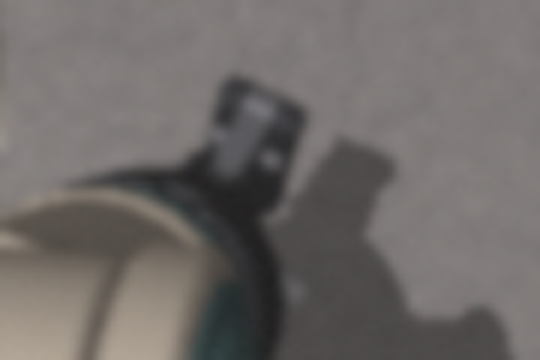

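Run:
```python
from h import *
print(toz("side",[[352.0,251]],85))
```

```text
[[458.0113101   67.41269189  85.        ]]
```

Call:
drive_tool:
  moves:
    - [0.023,0.048,0.0,-8.2]
    - [0.0155,0.05,0.0,-8.2]
    - [0.008,0.05,0.0,-8.2]
    - [0,0,0,0]
    - [0,0,0,0]

```text
t: 4.55
tool_pos: [602.6, 50.5, 93.4]
eef_rot: [0.698, 0.716, 0.006, 0.001]
ft_force: [-0.7, 0.5, -0.5]
gripper_width: 6.9
```

```bash
python3 plan.py "(604.5,49.3,55)" 0.75 f;  python3 - <<'E'
from h import *
s=cams.grab_frame("side");t=cams.grab_frame("top")
crop(s,230,150,110,110,5,"pics/a6.png")
crop(t,190,140,90,80,6,"pics/a7.png")
E
```

```text
t 4.55 pos [602.6  50.5  93.4] ytool deg 1.43 w 6.9 F [-0.7  0.5 -0.5] q6 -0.07
[-0.0012, 0.0018, 0.0384, 0.6752]
```

View pics/a6.png

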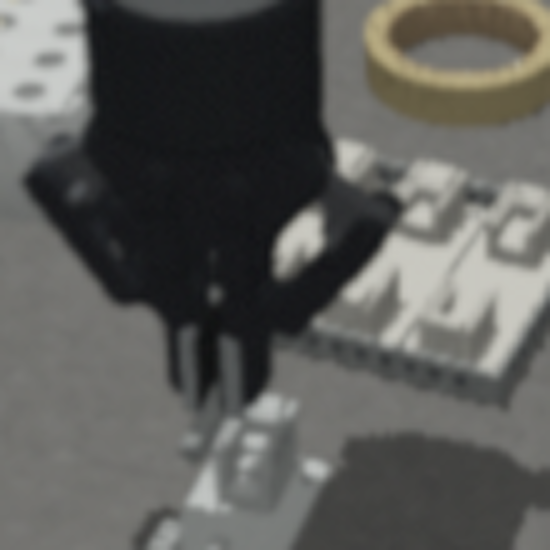

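View pics/a7.png

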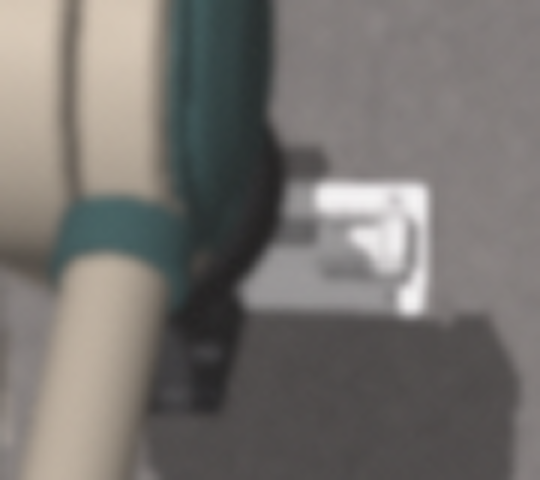

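Run:
```python
from h import *
c=np.array([[54,471],[252,517],[414,182]])
W=toz("side",(c+.5)/8-.5+[245,220],6);print(W, (W[0]+W[2])/2)
print(np.linalg.norm(W[0]-W[1]),np.linalg.norm(W[1]-W[2]))
s=cams.grab_frame("side"); crop(s,240,200,70,60,11,"pics/a8.png")
```

```text
[[629.36082822 105.97137071   6.        ]
 [582.11169365 105.90320896   6.        ]
 [583.36782969  -8.7782194    6.        ]] [606.36432895  48.59657566   6.        ]
47.2491837289833 114.6883075492258
```

View pics/a8.png

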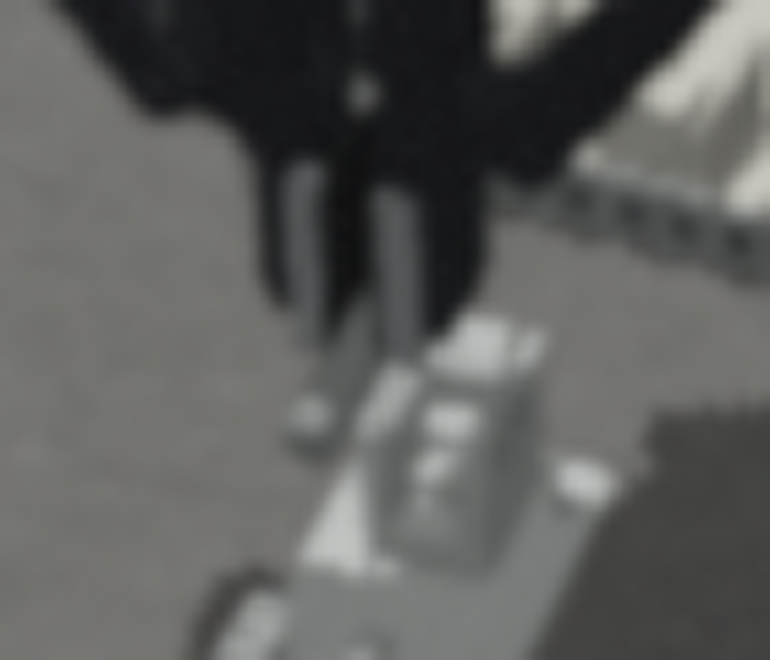

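Run:
```python
from h import *
for p in([312,418],[308,425]):
    c=np.array([p]); print(toz("side",(c+.5)/11-.5+[240,200],81.5))
```

```text
[[605.5541036   72.79003427  81.5       ]]
[[605.53813462  74.51668023  81.5       ]]
```

Call:
drive_tool:
  moves:
    - [0.001,0.002,0.018,0.7]
    - [0,0,0.017,0]
    - [0,0,0,0]

```text
t: 5.08
tool_pos: [602.6, 52.0, 57.4]
eef_rot: [0.703, 0.711, 0.006, 0.001]
ft_force: [-0.7, -0.2, -0.8]
gripper_width: 7.0
```

```bash
python3 plan.py "(604.5,51,55)" 0.75 f;  python3 - <<'E'
from h import *
s=cams.grab_frame("side");t=cams.grab_frame("top")
crop(s,235,210,75,75,8,"pics/b6.png")
crop(t,210,160,70,50,10,"pics/b7.png")
E
```

```text
t 5.08 pos [602.6  52.   57.4] ytool deg 0.62 w 7.0 F [-0.7 -0.2 -0.8] q6 -0.05
[-0.001, 0.0019, 0.0024, -0.1296]
```

View pics/b6.png

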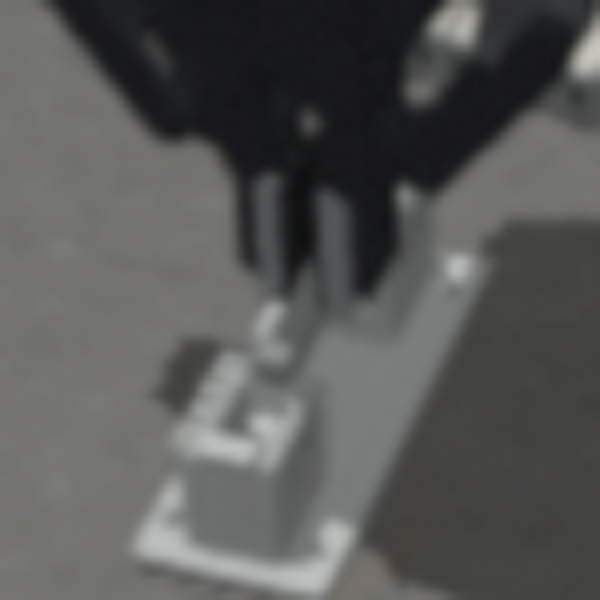

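View pics/b7.png

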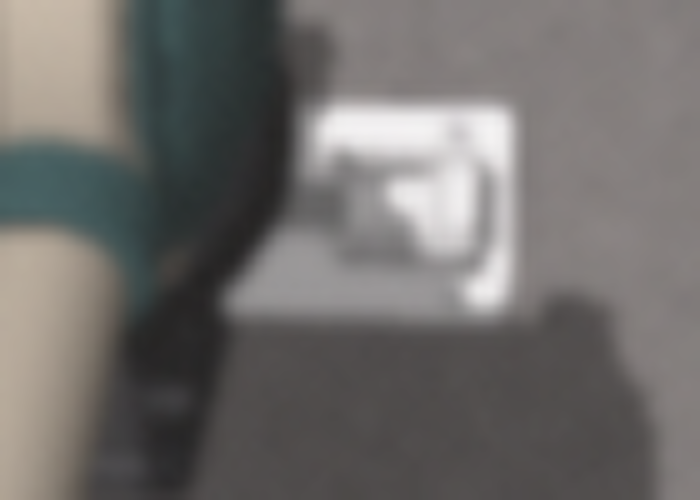

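```bash
cat > ovr.py <<'E'
from ov import *
# rod circle ends overlay: args cam, roi, scale, out, gaugepose, rod(x,y,z,a,L), [block top rects]
def rods(x,y,z,a,L,k=R):
    th=np.linspace(0,2*np.pi,25); o=[]
    for yy in(-L/2,L/2): o.append((place(np.array([[5*np.cos(q),yy,z+5*np.sin(q)] for q in th]),x,y,a),k))
    for q in(0,np.pi,np.pi/2): o.append((place(np.array([[5*np.cos(q),yy,z+5*np.sin(q)] for yy in(-L/2,L/2)]),x,y,a),k))
    return o
def gfull(pose,k=G):
    o=[rect(-23,23,-57,57,6,k,pose)]
    for a,b in((22,57),(-57,-22)): o+=[rect(-14,14,a,b,38,B,pose),rect(-10,10,a,b,38,k,pose)]
    return o
E
cat > x.py <<'E'
from ovr import *
s=cams.grab_frame("side")[:,:,::-1].copy(); g=(606.4,48.6,.013)
draw("side",s,gfull(g)+rods(605.5,46,45.5,.011,60),(235,210,75,75),8,"pics/b8.png")
E
python3 x.py
```

```text
(no output)
```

View pics/b8.png

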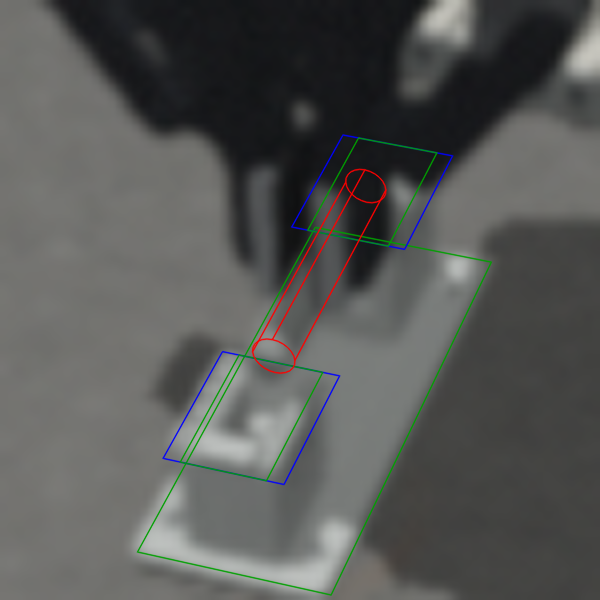

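Run:
```python
from h import *
for P in([602.6,63,43.4],[602.6,52,43.4],[602.6,41,43.4],[602.6,63,60]):
    print(P,((proj("side",[P])-[235,210]+.5)*8-.5))
```

```text
[602.6, 63, 43.4] [[305.9232547 326.4053833]]
[602.6, 52, 43.4] [[323.52136522 294.60055162]]
[602.6, 41, 43.4] [[340.75888094 263.4543547 ]]
[602.6, 63, 60] [[301.70600177 271.41682988]]
```

Call:
drive_tool:
  moves:
    - [0.0026,0.001,0.006,0]
    - [0,0,0.006,0]
    - [0,0,0,0]

```text
t: 5.6
tool_pos: [606.6, 54.8, 47.8]
eef_rot: [0.703, 0.711, 0.009, 0.004]
ft_force: [0.1, -0.4, 0.2]
gripper_width: 7.1
```

```bash
python3 plan.py; sed -i 's/b8/b9/;s/605.5,46,45.5/606.5,48.6,33/' x.py; python3 x.py
```

```text
t 5.6 pos [606.6  54.8  47.8] ytool deg 0.62 w 7.1 F [ 0.1 -0.4  0.2] q6 -0.05
```

View pics/b9.png

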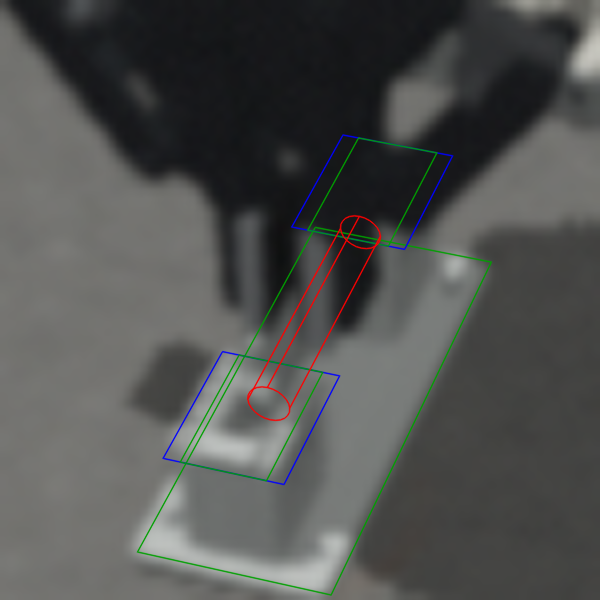

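Run:
```python
from h import *
s=cams.grab_frame("side")
crop(s,250,235,40,40,15,"pics/c1.png");print(bot.sense()["ft_force"],bot.sense()["tool_pos"])
```

```text
[-0.04364771 -0.05631116 -0.3466825 ] [606.94316836  54.77274941  48.27201111]
```

View pics/c1.png

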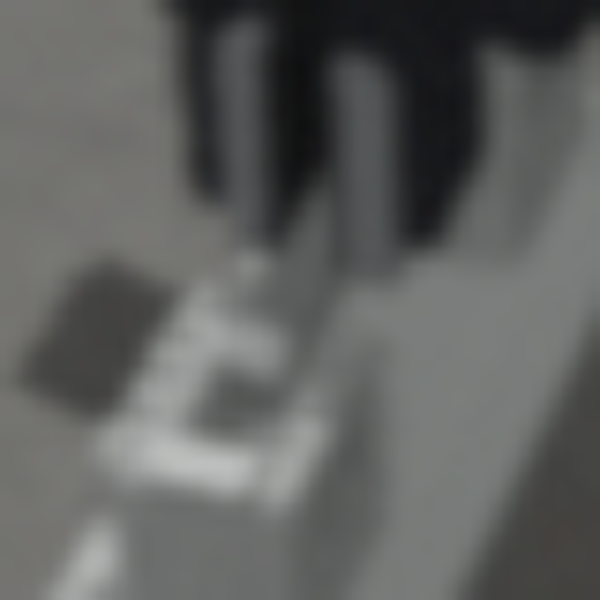

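Call:
drive_tool:
  moves:
    - [0,-0.003,0.003,0]
    - [0,0,0.003,0]

```text
t: 5.95
tool_pos: [604.8, 54.7, 42.6]
eef_rot: [0.703, 0.711, 0.01, 0.005]
ft_force: [-0.2, -0.1, 0.0]
gripper_width: 7.1
```

```bash
python3 plan.py
python3 - <<'E'
from h import *
s=cams.grab_frame("side")
crop(s,250,235,40,40,15,"pics/c2.png")
E
```

```text
t 5.95 pos [604.8  54.7  42.6] ytool deg 0.61 w 7.1 F [-0.2 -0.1  0. ] q6 -0.05
```

View pics/c2.png

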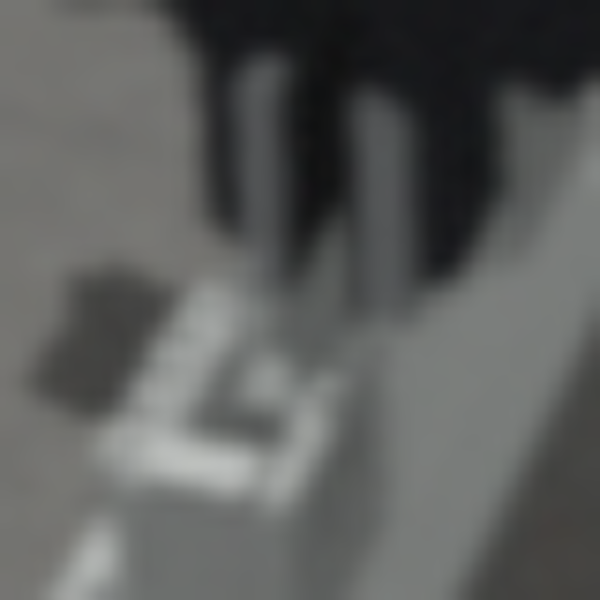

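Call:
drive_tool:
  moves:
    - [0,0,0.004,0]
    - [0,0,0,0]

```text
t: 6.25
tool_pos: [604.8, 54.7, 37.8]
eef_rot: [0.703, 0.711, 0.01, 0.005]
ft_force: [1.5, 0.9, -1.1]
gripper_width: 7.0
```

Call:
drive_tool:
  moves:
    - [0,0,0,0]
    - [0,0,0,0]
  grip: 0.25

```text
t: 6.5
tool_pos: [604.2, 54.7, 37.5]
eef_rot: [0.703, 0.711, 0.009, 0.004]
ft_force: [-0.0, -0.1, 0.3]
gripper_width: 21.2
```

```bash
python3 plan.py
python3 - <<'E'
from h import *
s=cams.grab_frame("side")
crop(s,250,235,40,40,15,"pics/c3.png")
E
```

```text
t 6.5 pos [604.2  54.7  37.5] ytool deg 0.61 w 21.2 F [-0.  -0.1  0.3] q6 -0.05
```

View pics/c3.png

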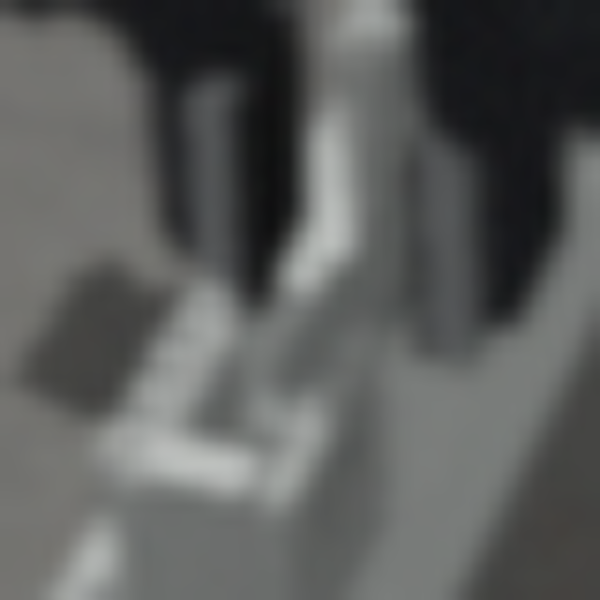

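Rod released and dropped lower; back up and over to inspect it.

Call:
drive_tool:
  moves:
    - [0,0,-0.04,0]
    - [0,0,-0.06,0]
    - [0.02,-0.05,-0.02,0]
    - [0,-0.06,0,0]
    - [0,-0.06,0,0]
    - [0,0,0,0]

```text
t: 7.3
tool_pos: [426.3, 72.6, 157.7]
eef_rot: [0.703, 0.711, 0.009, 0.003]
ft_force: [1.1, -0.6, -0.2]
gripper_width: 21.5
```

```bash
python3 plan.py
python3 - <<'E'
from h import *
s=cams.grab_frame("side");t=cams.grab_frame("top")
cv2.imwrite("pics/side_c.png",s[:,:,::-1]);cv2.imwrite("pics/top_c.png",t[:,:,::-1])
crop(s,245,220,60,70,8,"pics/c4.png")
crop(t,200,160,70,42,10,"pics/c5.png")
E
```

```text
t 7.3 pos [426.3  72.6 157.7] ytool deg 0.61 w 21.5 F [ 1.1 -0.6 -0.2] q6 -0.01
```

View pics/c4.png

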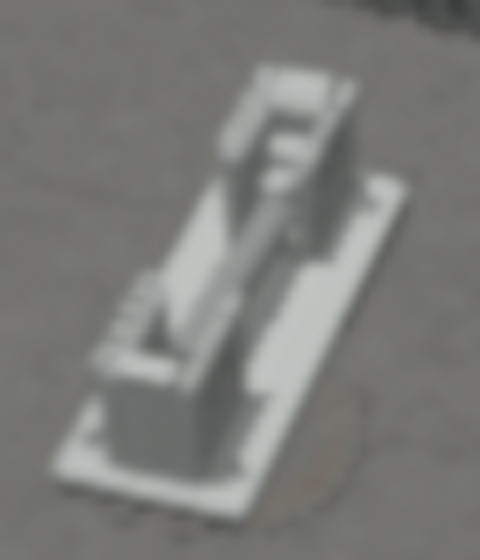

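View pics/c5.png

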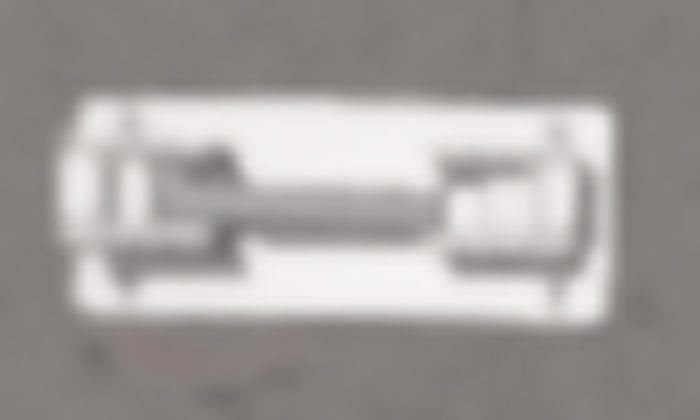

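```bash
cat > x2.py <<'E'
from ovr import *
import sys
sf,tf,gs,gt,rs,rt,out=sys.argv[1:8]
s=cv2.imread(sf);t=cv2.imread(tf)
a=[(245,220,60,70),(200,160,70,42)]
draw("side",s,rods(*eval(rs)),a[0],8,f"pics/{out}s.png");draw("top",t,rods(*eval(rt)),a[1],10,f"pics/{out}t.png")
E
python3 x2.py pics/side_c.png pics/top_c.png 0 0 "(606.4,48.6,19,.013,60)" "(605,49.3,19,.013,60)" d1
```

```text
(no output)
```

View pics/d1s.png

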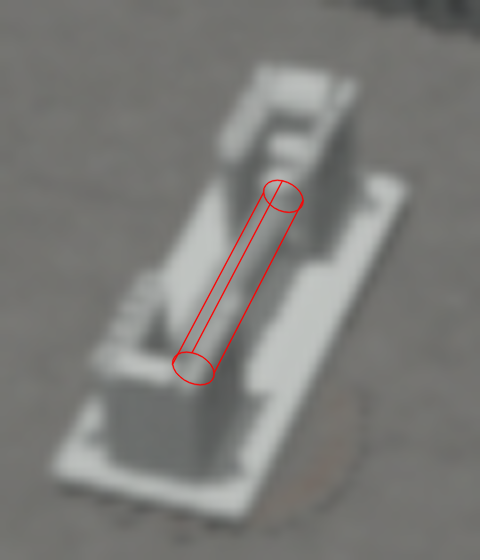

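View pics/d1t.png

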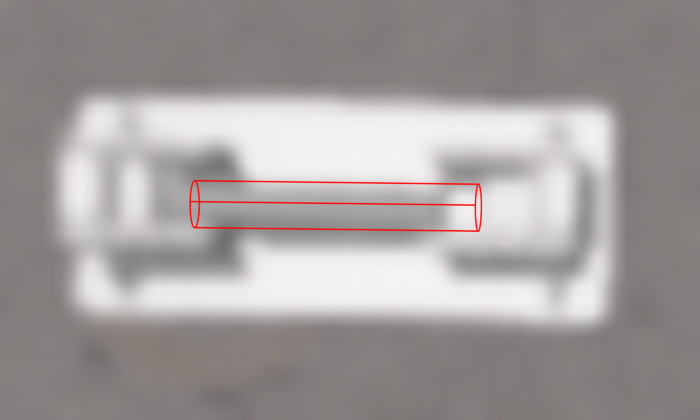

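Run:
```python
import cv2,numpy as np
a=cv2.imread("pics/top0.png").astype(int).mean(2);b=cv2.imread("pics/top_c.png").astype(int).mean(2)
for r in(179,180,181,182,183):
    print(r);print(a[r,208:258].astype(int));print(b[r,208:258].astype(int))
d=np.clip(128+(b-a),0,255)[160:202,200:270].astype(np.uint8)
cv2.imwrite("pics/d2.png",cv2.resize(d,None,fx=10,fy=10,interpolation=2))
a=cv2.imread("pics/side0.png").astype(int).mean(2);b=cv2.imread("pics/side_c.png").astype(int).mean(2)
d=np.clip(128+(b-a),0,255)[220:290,245:305].astype(np.uint8)
cv2.imwrite("pics/d3.png",cv2.resize(d,None,fx=8,fy=8,interpolation=2))
```

```text
179
[229 208 178 176 211 224 209 192 210 215 204 220 231 233 224 203 214 231
 238 239 239 240 240 240 240 240 240 241 240 240 240 240 241 241 240 237
 229 223 221 216 215 225 229 229 226 218 221 231 226 186]
[232 214 183 180 216 227 211 174 163 168 168 166 165 165 164 163 168 176
 180 179 178 178 177 177 177 177 177 180 182 180 178 177 180 185 188 180
 184 210 222 220 219 229 232 232 229 222 224 234 229 191]
180
[224 204 176 175 210 223 207 190 208 212 204 221 233 234 226 210 222 235
 239 240 240 240 240 240 240 240 240 241 241 241 240 241 240 241 240 239
 237 235 234 229 222 229 231 231 228 217 220 230 225 184]
[227 209 181 180 214 227 209 170 158 163 166 166 166 165 164 165 166 167
 168 168 169 168 168 168 167 168 168 170 170 169 168 167 169 170 170 167
 185 224 236 232 226 232 234 235 231 221 224 233 228 188]
181
[213 197 178 178 206 219 202 189 203 206 201 218 227 228 220 208 224 236
 239 239 239 239 240 240 240 240 240 240 240 241 241 240 240 240 239 238
 236 235 235 229 223 227 229 230 226 216 218 227 220 179]
[218 201 183 182 211 222 204 172 159 161 163 161 158 151 148 147 150
[... 259 characters left out ...]
40 240 240 240 239 235 231
 229 228 227 223 218 220 222 223 220 209 208 216 205 167]
[209 199 189 189 204 210 199 184 177 178 180 175 162 141 125 126 134 140
 140 140 141 140 141 141 142 144 146 148 147 147 147 147 150 152 159 164
 185 219 229 226 222 224 226 226 224 214 213 220 211 171]
183
[196 191 184 184 187 187 186 184 185 187 188 189 181 162 152 173 218 234
 238 238 238 238 239 239 239 239 239 239 240 239 240 240 240 237 230 222
 218 215 213 211 207 208 210 211 208 201 201 202 191 161]
[201 195 188 188 192 191 189 186 182 185 187 182 165 134 113 126 151 162
 154 147 147 147 147 146 147 148 149 150 150 145 145 145 147 155 170 184
 196 210 216 216 213 213 215 216 212 206 205 207 196 165]
```

View pics/d2.png

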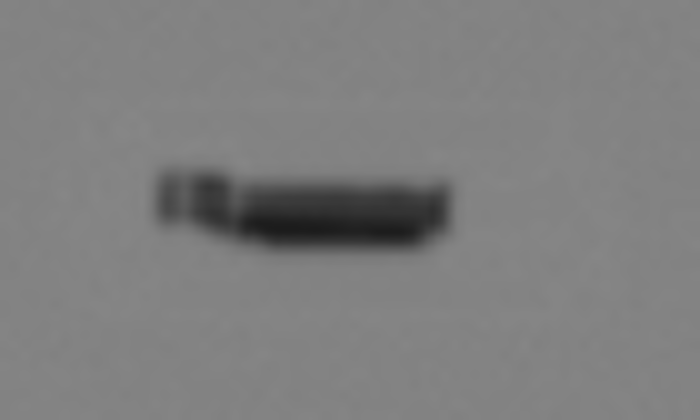

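View pics/d3.png

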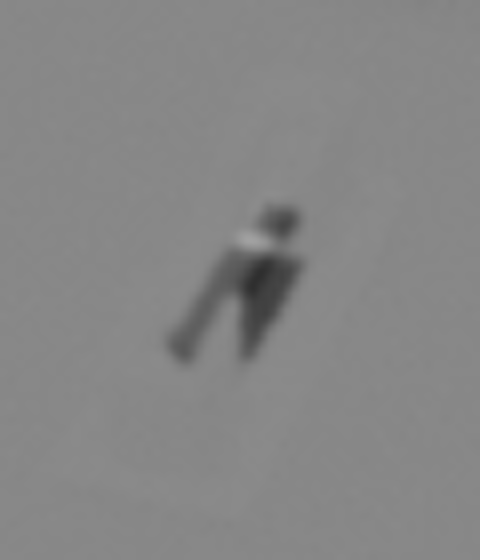

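```bash
python3 plan.py "(604.3,55.5,90)" 0.7 f
```

```text
t 7.4 pos [432.6  72.4 159. ] ytool deg 0.58 w 21.3 F [ 0.4 -1.1  0.2] q6 -0.01
[-0.0047, 0.0429, 0.0172, -0.0308]
[-0.0047, 0.0429, 0.0172, -0.0308]
[-0.0047, 0.0429, 0.0172, -0.0308]
[-0.0047, 0.0429, 0.0172, -0.0308]
```

Call:
drive_tool:
  moves:
    - [-0.0047,0.043,0.017,0]
    - [-0.0047,0.043,0.017,0]
    - [-0.0047,0.043,0.017,0]
    - [-0.0047,0.04,0.017,0]
    - [0,0,0,0]
    - [0,0,0,0]
  grip: 0.25

```text
t: 8.15
tool_pos: [620.2, 54.5, 93.4]
eef_rot: [0.704, 0.71, 0.015, 0.01]
ft_force: [0.2, -0.4, 0.5]
gripper_width: 21.5
```

```bash
python3 plan.py "(604.3,55.5,35)" 0.7 f
```

```text
t 8.15 pos [620.2  54.5  93.4] ytool deg 0.53 w 21.5 F [ 0.2 -0.4  0.5] q6 -0.04
[0.0006, -0.0079, 0.0292, -0.0852]
[0.0006, -0.0079, 0.0292, -0.0852]
```

Call:
drive_tool:
  moves:
    - [0,-0.012,0.018,0]
    - [0.0005,-0.005,0.014,0]
    - [0,-0.001,0.006,0]
    - [0,0,0,0]

```text
t: 8.65
tool_pos: [603.6, 55.5, 55.5]
eef_rot: [0.704, 0.71, 0.016, 0.011]
ft_force: [-0.5, -0.5, 0.6]
gripper_width: 21.4
```

```bash
python3 plan.py "(604.0,55.5,34)" 0.7 f
```

```text
t 8.65 pos [603.6  55.5  55.5] ytool deg 0.55 w 21.4 F [-0.5 -0.5  0.6] q6 -0.04
[0.0, 0.0004, 0.0215, -0.1497]
```

Call:
drive_tool:
  moves:
    - [0,0,0.012,0]
    - [0,0,0.009,0]
    - [0,0,0,0]

```text
t: 9.02
tool_pos: [605.7, 55.7, 34.1]
eef_rot: [0.704, 0.71, 0.017, 0.012]
ft_force: [-0.1, -0.0, 0.0]
gripper_width: 21.4
```

Call:
drive_tool:
  moves:
    - [0,0,0,0]
    - [0,0,0,0]
  grip: 0.0

```text
t: 9.28
tool_pos: [606.1, 55.6, 34.3]
eef_rot: [0.704, 0.71, 0.017, 0.012]
ft_force: [0.3, -0.5, 0.2]
gripper_width: 6.6
```

Call:
drive_tool:
  moves:
    - [0,-0.001,-0.007,0]
    - [-0.0045,0,0,0]
    - [-0.002,0,0,0]
    - [0,0,0,0]

```text
t: 9.78
tool_pos: [605.2, 48.4, 42.3]
eef_rot: [0.704, 0.71, 0.018, 0.013]
ft_force: [-0.6, 1.2, 0.1]
gripper_width: 7.0
```

```bash
python3 plan.py "(605,48.9,36)" 0.7 f
```

```text
t 9.78 pos [605.2  48.4  42.3] ytool deg 0.55 w 7.0 F [-0.6  1.2  0.1] q6 -0.06
[0.0005, -0.0002, 0.0063, -0.1521]
```

Call:
drive_tool:
  moves:
    - [0.0005,-0.0003,0.005,0]
    - [0,0,0,0]

```text
t: 10.02
tool_pos: [604.9, 48.9, 36.8]
eef_rot: [0.704, 0.71, 0.018, 0.013]
ft_force: [-0.5, 0.2, -0.9]
gripper_width: 7.0
```

Call:
drive_tool:
  moves:
    - [0,0,0,0]
    - [0,0,0,0]
  grip: 0.25

```text
t: 10.28
tool_pos: [604.9, 49.1, 36.6]
eef_rot: [0.704, 0.71, 0.018, 0.013]
ft_force: [-0.1, -0.2, 0.2]
gripper_width: 21.6
```

Call:
drive_tool:
  moves:
    - [0,0,-0.02,0]
    - [0,0,-0.05,0]
    - [0,-0.03,-0.04,0]
    - [0,-0.055,0,0]
    - [0,-0.05,0,0]
    - [0,-0.02,0,0]
    - [0,0,0,0]

```text
t: 11.15
tool_pos: [442.2, 46.9, 143.7]
eef_rot: [0.703, 0.71, 0.019, 0.014]
ft_force: [1.1, -0.9, 1.3]
gripper_width: 21.1
```

```bash
cat > look.py <<'E'
from h import *
import sys
k=sys.argv[1]
s=cams.grab_frame("side");t=cams.grab_frame("top")
cv2.imwrite(f"pics/side_{k}.png",s[:,:,::-1]);cv2.imwrite(f"pics/top_{k}.png",t[:,:,::-1])
def dd(n,roi,f):
    x,y,w,h=roi
    a=cv2.imread(f"pics/{n}0.png").astype(int).mean(2);b=cv2.imread(f"pics/{n}_{k}.png").astype(int).mean(2)
    d=np.clip(128+(b-a),0,255)[y:y+h,x:x+w].astype(np.uint8)
    return cv2.resize(d,None,fx=f,fy=f,interpolation=2)
if len(sys.argv)>2 and sys.argv[2]=="bay":
    A=dd("top",(282,145,75,84),5);B=dd("side",(265,165,90,70),5)
else:
    A=dd("top",(200,160,70,42),7);B=dd("side",(245,220,60,70),5)
h=max(A.shape[0],B.shape[0]);c=np.full((h,A.shape[1]+B.shape[1]),255,np.uint8);c[:A.shape[0],:A.shape[1]]=A;c[:B.shape[0],A.shape[1]:]=B
cv2.imwrite(f"pics/diff_{k}.png",c)
E
python3 look.py e; python3 plan.py
```

```text
t 11.25 pos [444.6  46.7 143.8] ytool deg 0.57 w 21.4 F [ 0.2  0.2 -0.1] q6 -0.08
```

View pics/diff_e.png

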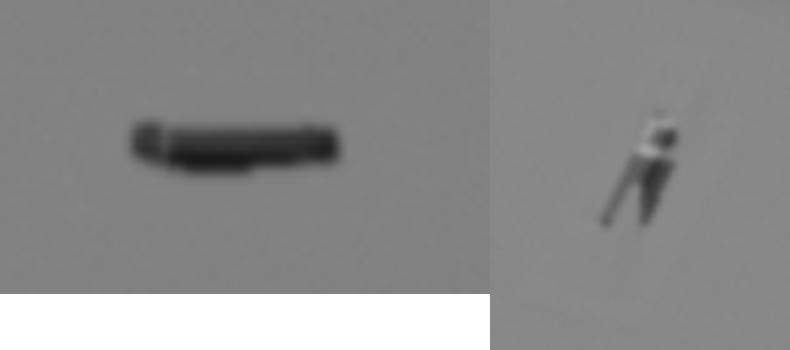

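```bash
python3 x2.py pics/side_e.png pics/top_e.png 0 0 "(606.4,48.6,19,.013,60)" "(605,49,19,.013,60)" e1; python3 -c "
import cv2,numpy as np
a=cv2.imread('pics/e1t.png');b=cv2.imread('pics/e1s.png')[100:450]
c=np.zeros((785,700,3),np.uint8);c[:420]=a;c[425:775,:480]=b;cv2.imwrite('pics/e2.png',cv2.resize(c,None,fx=.76,fy=.76))"
```

```text
(no output)
```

View pics/e2.png

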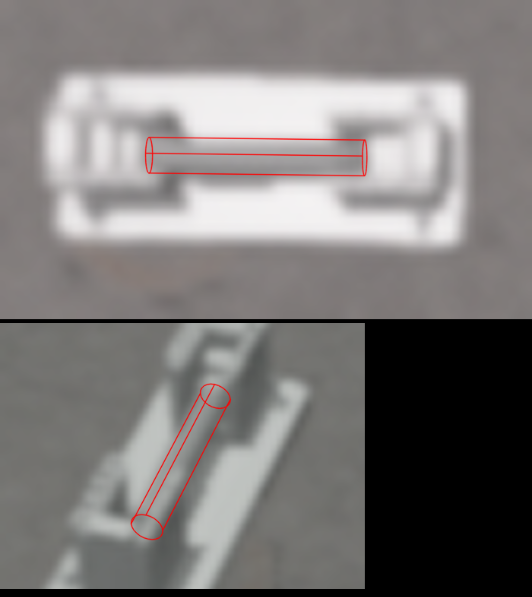

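```bash
cat > lev.py <<'E'
from fit import *
import sys
from scipy.ndimage import map_coordinates
k=sys.argv[1]; g=eval(sys.argv[2]); z0=float(sys.argv[3]); sgn=int(sys.argv[4]) if len(sys.argv)>4 else 1
I=cv2.imread(f"pics/side_{k}.png").astype(float).mean(2)
J=cv2.imread(f"pics/side0.png").astype(float).mean(2)
for yy in range(-28,29,4):
    c=place(np.array([[0,yy,z0]],float),*g); c2=place(np.array([[0,yy,z0+3]],float),*g);y2=place(np.array([[0,yy+1,z0]],float),*g)
    p,pz,py=proj("side",np.vstack([c,c2,y2]))
    d=py-p; d/=np.linalg.norm(d); n=np.array([-d[1],d[0]]); n*=np.sign(n[0])*-1  # n to the left
    dz=(pz-p)@n/3
    r=np.arange(-8,10,1.)
    v=[map_coordinates(I-J*0,[[p[1]+q*n[1]],[p[0]+q*n[0]]],order=1)[0] for q in r]
    print(yy,p.round(1),"px/mm z",dz.round(2),np.round(v).astype(int))
E
python3 lev.py e "(606.4,48.6,.013)" 19
```

```text
-28 [279.6 244.7] px/mm z 0.2 [120 101  93  94 101 105 109 124 141 147 141 121 100  98 105 115 120 121]
-24 [278.8 246.1] px/mm z 0.2 [117 100  97 103 107 108 110 125 141 147 139 115 100 103 117 134 142 130]
-20 [278.1 247.5] px/mm z 0.2 [122 106 105 109 114 116 111 125 141 147 138 118 107 117 140 164 167 140]
-16 [277.4 248.9] px/mm z 0.2 [160 140 126 114 108 104 106 124 140 146 139 122 117 140 170 183 176 146]
-12 [276.7 250.3] px/mm z 0.21 [191 183 169 135 116 107 108 124 140 147 141 128 145 172 186 189 176 146]
-8 [275.9 251.7] px/mm z 0.21 [194 191 177 148 124 114 111 125 141 148 147 154 173 188 192 190 178 147]
-4 [275.2 253.1] px/mm z 0.21 [194 191 177 147 124 114 108 125 140 148 155 169 185 192 192 191 179 147]
0 [274.4 254.5] px/mm z 0.21 [193 190 175 145 123 114 111 126 141 149 157 171 187 192 192 191 178 149]
4 [273.7 255.9] px/mm z 0.21 [193 189 174 142 123 114 120 140 153 154 156 172 186 191 192 191 181 154]
8 [272.9 257.4] px/mm z 0.21 [192 186 161 134 120 115 123 150 163 159 158 173 186 192 192 190 182 157]
12 [272.2 258.9] px/mm z 0.21 [192 184 159 130 115 109 116 145 158 157 160 174 188 191 190 184 175 162]
16 [271.4 260.3] px/mm z 0.21 [192 183 159 124 105  97 114 146 161 159 161 174 187 188 177 163 162 160]
20 [270.6 261.8] px/mm z 0.21 [192 184 155 114  94  92 111 142 160 160 161 175 184 173 143 134 147 155]
24 [269.9 263.3] px/mm z 0.21 [188 174 135 103  89  89 109 140 158 155 156 167 164 138 114 120 143 153]
28 [269.1 264.8] px/mm z 0.21 [152 135 109  94  89  90 109 140 153 141 134 140 127 108  99 117 146 157]
```

```bash
python3 plan.py "(604.3,49,75)" 0.7 f
```

```text
t 11.25 pos [444.6  46.7 143.8] ytool deg 0.57 w 21.4 F [ 0.2  0.2 -0.1] q6 -0.08
[0.0002, 0.0532, 0.0229, -0.0443]
[0.0002, 0.0532, 0.0229, -0.0443]
[0.0001, 0.0532, 0.0229, -0.0443]
```

Call:
drive_tool:
  moves:
    - [0.0005,0.035,0.02,0]
    - [0.0005,0.042,0.02,0]
    - [0.0005,0.035,0.015,0]
    - [0,0.022,0.012,0]
    - [0,0.01,0.004,0]
    - [0,0,0,0]

```text
t: 12.0
tool_pos: [606.4, 49.9, 77.4]
eef_rot: [0.703, 0.71, 0.022, 0.018]
ft_force: [-1.0, -0.3, -0.1]
gripper_width: 21.4
```

```bash
python3 plan.py "(604,49,31)" 0.7 f
```

```text
t 12.0 pos [606.4  49.9  77.4] ytool deg 0.56 w 21.4 F [-1.  -0.3 -0.1] q6 -0.05
[-0.0008, -0.0024, 0.0464, -0.1445]
```

Call:
drive_tool:
  moves:
    - [-0.0008,-0.003,0.02,0]
    - [0,-0.0015,0.017,0]
    - [0,0,0.008,0]
    - [0,0,0,0]

```text
t: 12.5
tool_pos: [603.2, 49.4, 33.4]
eef_rot: [0.703, 0.71, 0.022, 0.018]
ft_force: [-0.1, -0.3, -0.2]
gripper_width: 21.1
```

Call:
drive_tool:
  moves:
    - [0,0,0,0]
    - [0,0,0,0]
  grip: 0.0

```text
t: 12.75
tool_pos: [604.5, 49.4, 35.1]
eef_rot: [0.703, 0.71, 0.024, 0.019]
ft_force: [0.1, -0.3, -0.8]
gripper_width: 5.4
```

Call:
drive_tool:
  moves:
    - [0,0,0,0]
  grip: 0.25

```text
t: 12.88
tool_pos: [604.6, 49.4, 35.6]
eef_rot: [0.703, 0.71, 0.024, 0.02]
ft_force: [0.0, -0.1, 0.5]
gripper_width: 20.5
```

Call:
drive_tool:
  moves:
    - [0,0,0.005,0]
    - [0,0,0,0]

```text
t: 13.12
tool_pos: [605.0, 49.4, 30.6]
eef_rot: [0.703, 0.71, 0.024, 0.02]
ft_force: [-0.3, 0.1, -0.6]
gripper_width: 21.4
```

Call:
drive_tool:
  moves:
    - [0,-0.0005,0.001,0]
    - [0,0,0,0]
    - [0,0,0,0]
  grip: 0.0

```text
t: 13.5
tool_pos: [604.9, 49.4, 30.1]
eef_rot: [0.703, 0.71, 0.024, 0.02]
ft_force: [0.4, 1.4, 0.4]
gripper_width: 7.3
```

Call:
drive_tool:
  moves:
    - [0,0,-0.03,0]
    - [0,0,-0.03,0]
    - [0,0,0,0]

```text
t: 13.88
tool_pos: [602.5, 48.9, 90.2]
eef_rot: [0.703, 0.71, 0.025, 0.021]
ft_force: [-0.4, -1.0, -0.6]
gripper_width: 7.3
```

```bash
python3 plan.py "(635.5,-138.9,85)" -6 f;python3 look.py f
```

```text
t 13.88 pos [602.5  48.9  90.2] ytool deg 0.56 w 7.3 F [-0.4 -1.  -0.6] q6 -0.06
[-0.047, 0.0078, 0.0013, 1.6395]
[-0.0468, 0.0091, 0.0013, 1.6395]
[-0.0465, 0.0105, 0.0013, 1.6395]
[-0.0462, 0.0118, 0.0013, 1.6395]
```

View pics/side_f.png

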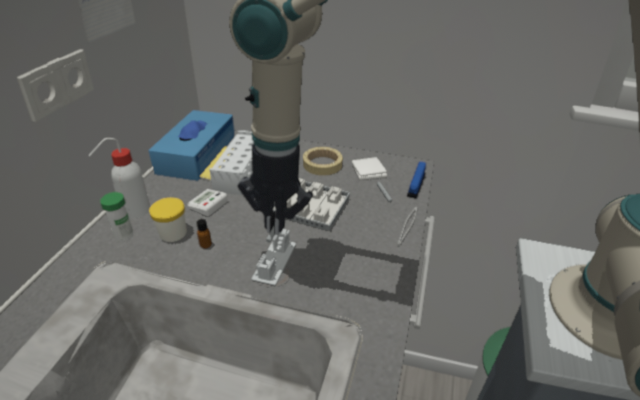

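Run:
```python
from h import *
print(toz("top",[[320,113],[405,113],[275,95]],0))
```

```text
[[ 760.36281291 -132.44997518    0.        ]
 [ 767.31754689 -321.84070257    0.        ]
 [ 797.48874292  -32.4658286     0.        ]]
```

Call:
drive_tool:
  moves:
    - [-0.035,0.008,0,1.6]
    - [-0.047,0.009,0,1.6]
    - [-0.047,0.01,0,1.6]
    - [-0.035,0.008,0,1.6]
    - [-0.015,0.002,0,0.3]
    - [0,0,0,0]

```text
t: 14.72
tool_pos: [625.6, -133.3, 77.5]
eef_rot: [0.744, 0.667, 0.02, 0.009]
ft_force: [0.5, 0.6, -0.8]
gripper_width: 6.7
```

```bash
python3 plan.py "(634.5,-138.9,60)" -6 f
```

```text
t 14.72 pos [ 625.6 -133.3   77.5] ytool deg -6.23 w 6.7 F [ 0.5  0.6 -0.8] q6 -0.24
[-0.0046, 0.0095, 0.0175, -0.2325]
```

Call:
drive_tool:
  moves:
    - [-0.0045,0.008,0.012,-0.2]
    - [0,0.001,0.004,0]
    - [0,0,0,0]

```text
t: 15.1
tool_pos: [634.2, -134.9, 59.5]
eef_rot: [0.742, 0.67, 0.02, 0.008]
ft_force: [-0.2, 0.2, -0.2]
gripper_width: 7.3
```

```bash
python3 plan.py "(635.2,-138.8,41.5)" -6 f; python3 look.py g
python3 - <<'E'
import cv2
from h import crop
t=cv2.imread("pics/top_g.png")[:,:,::-1];s=cv2.imread("pics/side_g.png")[:,:,::-1]
crop(t,280,140,80,90,6,"pics/g1.png");crop(s,255,150,100,90,6,"pics/g2.png")
E
```

```text
t 15.1 pos [ 634.2 -134.9   59.5] ytool deg -5.83 w 7.3 F [-0.2  0.2 -0.2] q6 -0.25
[-0.0038, 0.0014, 0.018, 0.1709]
```

View pics/g1.png

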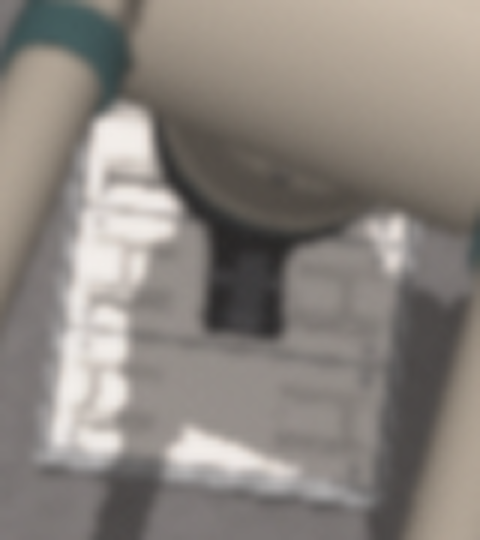

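View pics/g2.png

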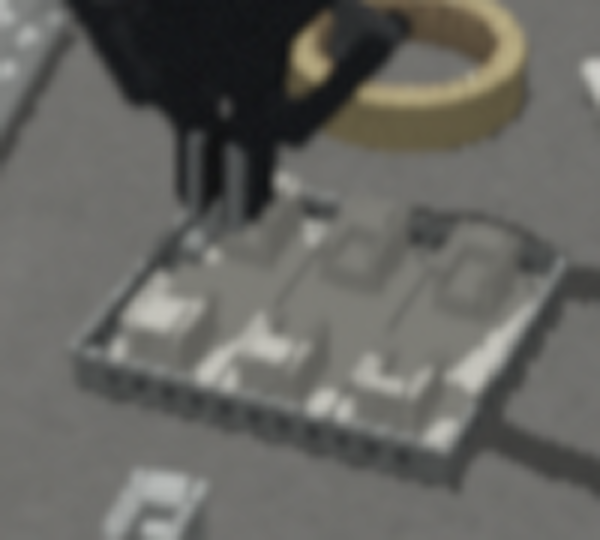

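Call:
drive_tool:
  moves:
    - [-0.0037,0.0003,0.009,0]
    - [0,0,0.007,0]
    - [0,0,0,0]

```text
t: 15.58
tool_pos: [635.0, -138.4, 43.4]
eef_rot: [0.742, 0.67, 0.02, 0.008]
ft_force: [-0.4, 0.7, -0.4]
gripper_width: 7.1
```

```bash
python3 plan.py "(635.2,-138.8,41.5)" -6 f; python3 look.py h
python3 - <<'E'
import cv2
from h import crop
s=cv2.imread("pics/side_h.png")[:,:,::-1]
crop(s,265,165,50,50,12,"pics/h2.png")
E
```

```text
t 15.57 pos [ 635.  -138.4   43.4] ytool deg -5.8 w 7.1 F [-0.4  0.7 -0.4] q6 -0.25
[-0.0003, 0.0003, 0.0019, 0.2011]
```

View pics/h2.png

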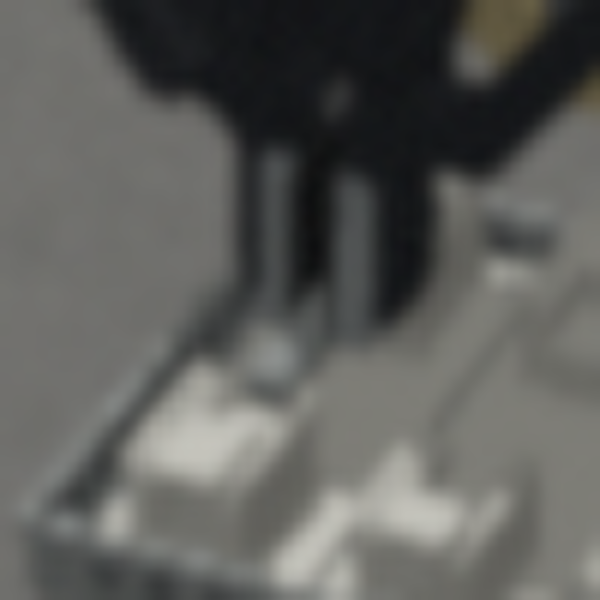

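Run:
```python
from h import *
for P in([606.4,86,30.7],[606.4,78,30.7],[606.4,86,36]): print(P,(proj("side",[P])-[250,235]+.5)*15-.5)
x=635;y=-138.4
for dz in(10.5,8,5):
  for L in(30,):
    P=[x+.105*L,y+L,43.4-dz]; print(P,(proj("side",[P])-[265,165]+.5)*12-.5)
for f in (22,30,45):
  P=[635.8+.105*f,-138.9+f,30]; print("bay",P,(proj("side",[P])-[265,165]+.5)*12-.5)
```

```text
[606.4, 86, 30.7] [[254.68192784 437.10292732]]
[606.4, 78, 30.7] [[279.71112552 391.60816728]]
[606.4, 86, 36] [[251.72679185 404.96216657]]
[638.15, -108.4, 32.9] [[266.57865934 399.23039731]]
[638.15, -108.4, 35.4] [[266.07960066 387.85618828]]
[638.15, -108.4, 38.4] [[265.4792362  374.15960221]]
bay [638.1099999999999, -116.9, 30] [[283.48839525 385.56870659]]
bay [638.9499999999999, -108.9, 30] [[263.87889155 410.01046611]]
bay [640.525, -93.9, 30] [[226.4275407  456.70156853]]
```

Run:
```python
from h import *
for s in(-4,4):
    P=[635+.5+s+1.1,-138.4+11,43.4-14]; print(P,(proj("side",[P])-[265,165]+.5)*12-.5)
```

```text
[632.6, -127.4, 29.4] [[331.98423022 360.83209841]]
[640.6, -127.4, 29.4] [[290.21535541 353.26105778]]
```

Call:
drive_tool:
  moves:
    - [-0.0004,0.0003,0.003,0]
    - [0,0,0.002,0]

```text
t: 15.92
tool_pos: [637.1, -139.3, 39.8]
eef_rot: [0.742, 0.67, 0.021, 0.01]
ft_force: [1.0, 0.2, 0.7]
gripper_width: 7.0
```

Call:
drive_tool:
  moves:
    - [0,0,0.002,0]
    - [0,0,0,0]

```text
t: 16.18
tool_pos: [637.6, -139.3, 37.8]
eef_rot: [0.742, 0.67, 0.021, 0.01]
ft_force: [0.7, 0.6, -0.7]
gripper_width: 7.0
```

Call:
drive_tool:
  moves:
    - [0,-0.001,0.001,0]
    - [0,0,0,0]

```text
t: 16.42
tool_pos: [637.6, -139.3, 37.1]
eef_rot: [0.742, 0.67, 0.022, 0.011]
ft_force: [1.1, 0.3, -0.8]
gripper_width: 6.8
```

Call:
drive_tool:
  moves:
    - [0,0,0,0]
    - [0,0,0,0]
  grip: 0.25

```text
t: 16.68
tool_pos: [636.2, -139.2, 36.6]
eef_rot: [0.742, 0.67, 0.021, 0.01]
ft_force: [-0.9, 0.7, -0.1]
gripper_width: 21.2
```

Call:
drive_tool:
  moves:
    - [0,0,-0.02,0]
    - [0,0,-0.05,0]
    - [0,-0.03,-0.04,0]
    - [-0.02,-0.06,0,0]
    - [-0.02,-0.06,0,0]
    - [0,-0.04,0,0]
    - [0,0,0,0]

```text
t: 17.55
tool_pos: [430.6, -161.2, 139.9]
eef_rot: [0.741, 0.671, 0.019, 0.008]
ft_force: [1.1, 0.2, 0.7]
gripper_width: 21.1
```

```bash
python3 plan.py; python3 look.py i bay
```

```text
t 17.55 pos [ 430.6 -161.2  139.9] ytool deg -5.7 w 21.1 F [1.1 0.2 0.7] q6 -0.45
```

View pics/diff_i.png

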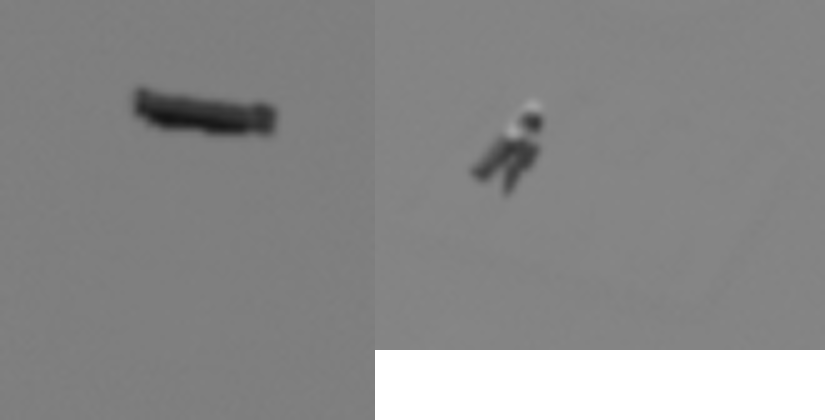

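View pics/top_i.png

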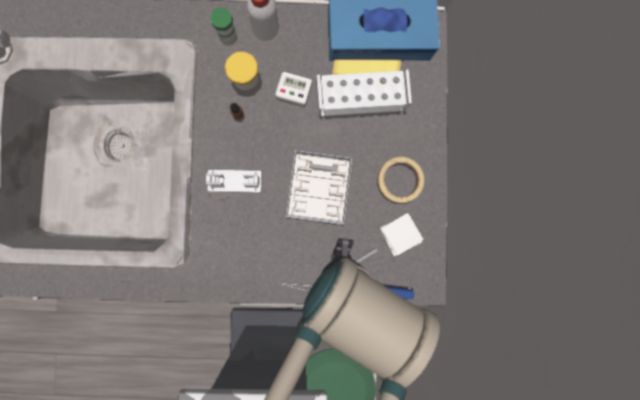

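```bash
cat > x3.py <<'E'
from ovr import *
import sys
k,rs,rt,out=sys.argv[1:5]
s=cv2.imread(f"pics/side_{k}.png");t=cv2.imread(f"pics/top_{k}.png")
draw("top",t,rods(*eval(rt)),(285,150,60,60),8,"pics/_t.png");draw("side",s,rods(*eval(rs)),(270,165,60,60),8,"pics/_s.png")
a=cv2.imread("pics/_t.png");b=cv2.imread("pics/_s.png");cv2.imwrite(f"pics/{out}.png",cv2.resize(np.hstack([a,b]),None,fx=.83,fy=.83))
E
python3 x3.py i "(637,-139.6,23,-.105,60)" "(635.8,-138.9,23,-.105,60)" i1; python3 lev.py i "(637,-139.6,-.105)" 23
```

```text
-28 [297.6 186.9] px/mm z 0.24 [182 152 116  98  96 100 108 118 127 138 144 137 143 158 167 158 119  92]
-24 [296.8 187.8] px/mm z 0.24 [178 144 113  98  98 103 106 110 118 134 138 128 128 150 161 144 110  85]
-20 [296.1 188.7] px/mm z 0.24 [171 137 110  99 102 106 107 105 113 127 135 127 120 135 138 118  88  79]
-16 [295.3 189.7] px/mm z 0.24 [174 143 116 107 107 107 105 101 113 129 137 128 114 117 111  92  69  78]
-12 [294.5 190.6] px/mm z 0.24 [184 171 148 132 116 106 101 100 114 134 141 130 123 124 115  87  67  77]
-8 [293.8 191.6] px/mm z 0.24 [190 188 177 155 126 112 103 100 113 135 141 140 145 153 130  87  66  72]
-4 [293.  192.6] px/mm z 0.24 [192 191 183 158 129 118 112 105 115 133 145 155 172 171 135  88  63  69]
0 [292.2 193.5] px/mm z 0.24 [192 191 180 150 128 122 121 117 116 128 146 165 182 175 143  94  66  72]
4 [291.5 194.5] px/mm z 0.24 [192 191 177 148 126 126 131 125 118 127 147 167 183 177 147  97  68  73]
8 [290.7 195.5] px/mm z 0.24 [192 191 182 159 134 131 142 137 124 132 148 166 182 177 144  94  68  72]
12 [289.9 196.5] px/mm z 0.24 [192 192 186 167 136 129 136 138 128 133 148 166 182 179 144  95  70  73]
16 [289.1 197.5] px/mm z 0.24 [192 192 184 160 130 120 127 137 133 135 148 167 185 179 142  93  66  69]
20 [288.3 198.5] px/mm z 0.24 [192 191 181 149 122 112 120 139 136 132 145 166 184 178 147  99  72  73]
24 [287.5 199.5] px/mm z 0.25 [192 190 173 139 111 104 120 141 136 127 140 162 179 177 158 130 104  80]
28 [286.7 200.5] px/mm z 0.25 [191 182 155 123 101 100 122 144 141 132 140 154 163 166 162 155 124  90]
```

View pics/i1.png

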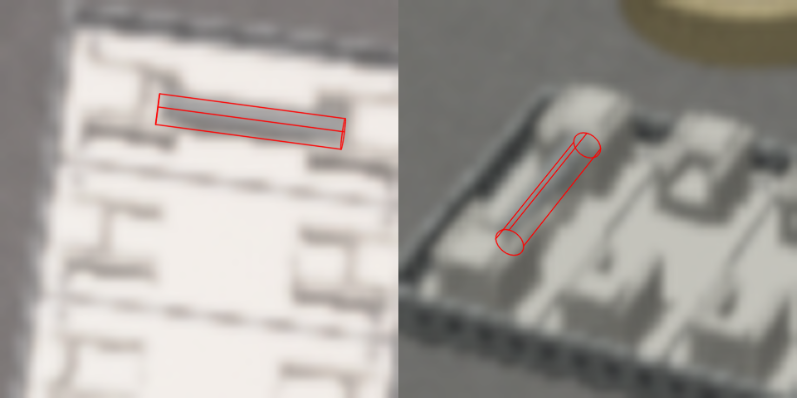

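```bash
python3 plan.py "(443.5,-233.5,85)" 32 f
```

```text
t 17.65 pos [ 434.6 -162.6  140.6] ytool deg -5.65 w 21.4 F [1.  0.5 0.5] q6 -0.45
[-0.0174, 0.004, 0.0139, -9.4117]
[-0.0178, 0.0011, 0.0139, -9.4117]
[-0.0178, -0.0019, 0.0139, -9.4117]
[-0.0172, -0.0047, 0.0139, -9.4117]
```

Call:
drive_tool:
  moves:
    - [-0.0174,0.003,0.013,-9.4]
    - [-0.018,0.001,0.013,-9.4]
    - [-0.018,-0.002,0.013,-9.4]
    - [-0.012,-0.003,0.011,-8.4]
    - [0,0,0,0]
    - [0,0,0,0]
  grip: 0.35

```text
t: 18.4
tool_pos: [455.3, -232.2, 89.7]
eef_rot: [0.483, 0.875, 0.015, 0.021]
ft_force: [0.0, -0.9, -0.4]
gripper_width: 30.2
```

```bash
python3 plan.py "(445,-233.5,40)" 32 f; python3 look.py j
python3 - <<'E'
import cv2
from h import *
s=cv2.imread("pics/side_j.png")[:,:,::-1];crop(s,340,130,80,80,7,"pics/j2.png")
E
```

```text
t 18.4 pos [ 455.3 -232.2   89.7] ytool deg 32.2 w 30.2 F [ 0.  -0.9 -0.4] q6 -1.22
[0.0044, -0.0094, 0.0497, 0.2048]
```

View pics/j2.png

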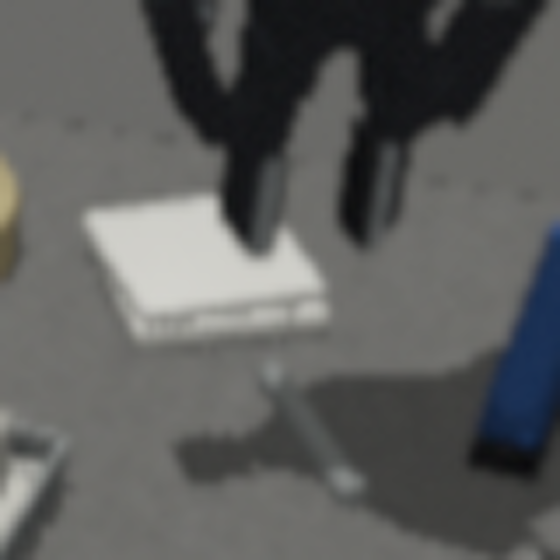

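Call:
drive_tool:
  moves:
    - [0.0035,-0.006,0.022,0]
    - [0.002,-0.004,0.022,0]
    - [0.001,-0.0025,0.012,0]
    - [0,0,0,0]

```text
t: 19.0
tool_pos: [445.6, -232.4, 34.5]
eef_rot: [0.483, 0.875, 0.015, 0.024]
ft_force: [0.4, 0.2, -0.5]
gripper_width: 29.7
```

```bash
python3 plan.py "(444.7,-233.5,16.5)" 32 f; python3 look.py k
python3 - <<'E'
import cv2
from h import *
s=cv2.imread("pics/side_k.png")[:,:,::-1];crop(s,340,130,80,80,7,"pics/k2.png")
E
```

```text
t 19.0 pos [ 445.6 -232.4   34.5] ytool deg 32.21 w 29.7 F [ 0.4  0.2 -0.5] q6 -1.25
[-0.0005, -0.0014, 0.018, 0.2065]
```

View pics/k2.png

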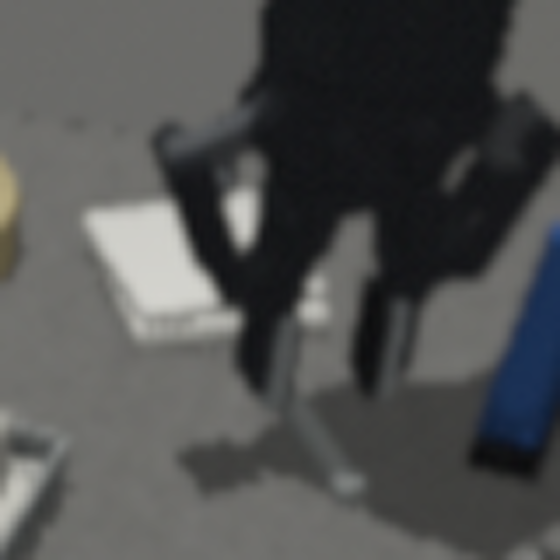

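Call:
drive_tool:
  moves:
    - [0,-0.0015,0.01,0]
    - [0,-0.0005,0.0075,0]
    - [0,0,0,0]

```text
t: 19.48
tool_pos: [446.9, -234.8, 18.0]
eef_rot: [0.483, 0.875, 0.015, 0.026]
ft_force: [-0.1, 0.7, 0.6]
gripper_width: 29.6
```

Call:
drive_tool:
  moves:
    - [0,0,0.0005,0]
    - [0,0,0,0]
    - [0,0,0,0]
  grip: 0.0

```text
t: 19.85
tool_pos: [447.0, -234.8, 17.6]
eef_rot: [0.483, 0.875, 0.015, 0.026]
ft_force: [-0.6, -0.1, 0.1]
gripper_width: 7.0
```

Call:
drive_tool:
  moves:
    - [0,0,-0.03,0]
    - [0,0,-0.03,0]
    - [0,0,-0.015,0]
    - [0,0,0,0]

```text
t: 20.35
tool_pos: [442.1, -234.8, 94.2]
eef_rot: [0.483, 0.875, 0.015, 0.026]
ft_force: [-0.1, 0.4, -0.1]
gripper_width: 6.4
```

```bash
python3 plan.py "(604.3,49,85)" 0.7 f; python3 look.py l
python3 - <<'E'
import cv2
from h import *
s=cv2.imread("pics/side_l.png")[:,:,::-1];crop(s,340,110,80,90,6,"pics/l2.png")
E
```

```text
t 20.35 pos [ 442.1 -234.8   94.2] ytool deg 32.21 w 6.4 F [-0.1  0.4 -0.1] q6 -1.24
[0.0256, 0.0481, 0.0015, 5.2521]
[0.0299, 0.0455, 0.0015, 5.2521]
[0.0339, 0.0426, 0.0015, 5.2521]
[0.0377, 0.0393, 0.0015, 5.2521]
[0.0411, 0.0357, 0.0015, 5.2521]
[0.0442, 0.0318, 0.0015, 5.2521]
```

View pics/l2.png

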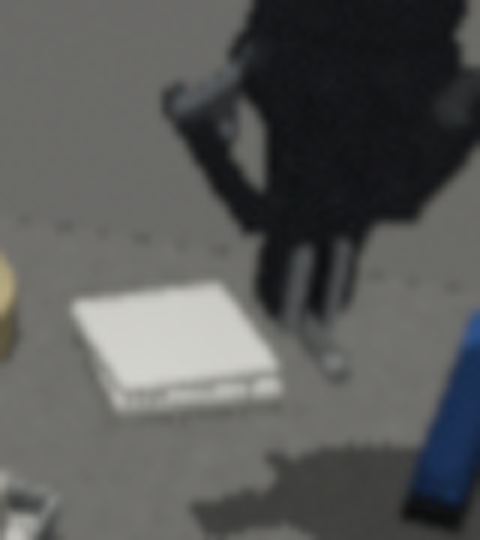

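Call:
drive_tool:
  moves:
    - [0.018,0.034,0,5.2]
    - [0.03,0.0455,0,5.2]
    - [0.034,0.0426,0,5.2]
    - [0.038,0.039,0,5.2]
    - [0.041,0.034,0,5.2]
    - [0.038,0.026,0,5.2]
    - [0.01,0.005,0,0]
    - [0,0,0,0]

```text
t: 21.45
tool_pos: [595.9, 45.6, 92.2]
eef_rot: [0.708, 0.706, 0.017, 0.014]
ft_force: [-0.3, -0.2, -0.3]
gripper_width: 6.6
```

```bash
python3 plan.py "(604.3,46.9,60)" 0.7 f
```

```text
t 21.45 pos [595.9  45.6  92.2] ytool deg -0.15 w 6.6 F [-0.3 -0.2 -0.3] q6 -0.04
[0.0013, 0.0084, 0.0322, -0.8463]
```

Call:
drive_tool:
  moves:
    - [0.0012,0.0055,0.014,-0.8]
    - [0,0,0.014,0]
    - [0,0,0,0]

```text
t: 21.82
tool_pos: [600.4, 43.8, 60.9]
eef_rot: [0.704, 0.71, 0.015, 0.013]
ft_force: [0.1, -0.3, -0.1]
gripper_width: 7.0
```

```bash
python3 plan.py "(604.3,46.9,48)" 0.7 f; python3 look.py m
python3 - <<'E'
import cv2
from h import *
s=cv2.imread("pics/side_m.png")[:,:,::-1];crop(s,245,200,60,75,8,"pics/m2.png")
t=cv2.imread("pics/top_m.png")[:,:,::-1];crop(t,200,160,70,42,8,"pics/m3.png")
E
```

```text
t 21.82 pos [600.4  43.8  60.9] ytool deg 0.56 w 7.0 F [ 0.1 -0.3 -0.1] q6 -0.06
[0.0031, 0.0039, 0.0129, -0.1398]
```

View pics/m2.png

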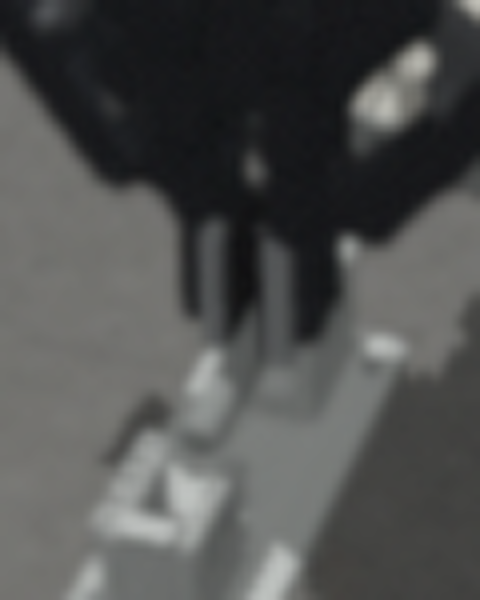

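View pics/m3.png

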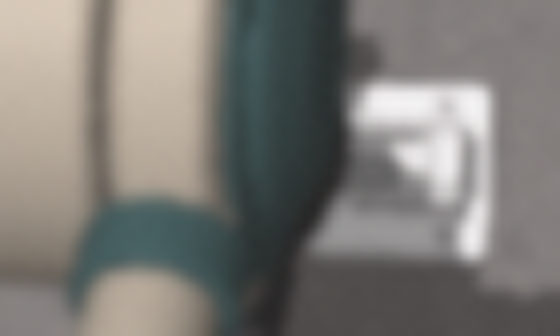

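Call:
drive_tool:
  moves:
    - [0.003,0.0025,0.006,0]
    - [0,0,0.006,0]
    - [0,0,0,0]

```text
t: 22.3
tool_pos: [605.3, 46.8, 50.6]
eef_rot: [0.704, 0.71, 0.016, 0.014]
ft_force: [0.3, -0.4, -0.4]
gripper_width: 6.7
```

```bash
python3 plan.py "(604.3,46.9,43)" 0.7 f; python3 look.py n
python3 - <<'E'
import cv2
from h import *
s=cv2.imread("pics/side_n.png")[:,:,::-1];crop(s,245,215,50,60,10,"pics/n2.png")
E
```

```text
t 22.3 pos [605.3  46.8  50.6] ytool deg 0.54 w 6.7 F [ 0.3 -0.4 -0.4] q6 -0.05
[0.0001, -0.001, 0.0076, -0.1639]
```

View pics/n2.png

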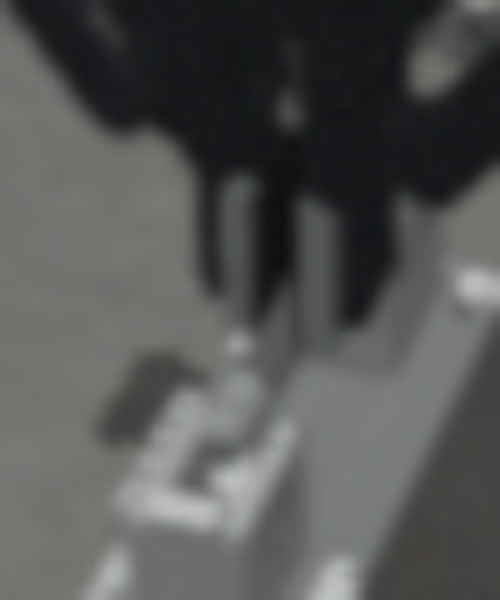

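Call:
drive_tool:
  moves:
    - [0,-0.0015,0.004,0]
    - [0,0,0.004,0]
    - [0,0,0,0]

```text
t: 22.78
tool_pos: [604.7, 46.9, 42.9]
eef_rot: [0.704, 0.71, 0.017, 0.015]
ft_force: [-0.2, -0.8, -0.6]
gripper_width: 6.7
```

```bash
python3 plan.py "(604.3,46.9,41)" 0.7 f
```

```text
t 22.77 pos [604.7  46.9  42.9] ytool deg 0.55 w 6.7 F [-0.2 -0.8 -0.6] q6 -0.05
[0.0, -0.0004, 0.0019, -0.1548]
```

Release and look.

Call:
drive_tool:
  moves:
    - [0,0,0.001,0]
    - [0,0,0,0]

```text
t: 23.02
tool_pos: [604.7, 46.9, 41.8]
eef_rot: [0.704, 0.71, 0.017, 0.015]
ft_force: [0.4, -0.1, -0.7]
gripper_width: 7.0
```

Call:
drive_tool:
  moves:
    - [0,0,0,0]
    - [0,0,0,0]
  grip: 0.25

```text
t: 23.28
tool_pos: [604.9, 46.9, 42.0]
eef_rot: [0.704, 0.71, 0.017, 0.015]
ft_force: [-0.2, 1.1, 0.3]
gripper_width: 21.4
```

Call:
drive_tool:
  moves:
    - [0,0,-0.02,0]
    - [0,0,-0.05,0]
    - [0,-0.03,-0.04,0]
    - [0,-0.055,0,0]
    - [0,-0.05,0,0]
    - [0,-0.02,0,0]
    - [0,0,0,0]

```text
t: 24.15
tool_pos: [441.9, 44.9, 148.8]
eef_rot: [0.704, 0.71, 0.018, 0.017]
ft_force: [-0.3, -0.6, -0.3]
gripper_width: 21.5
```

```bash
python3 look.py o; python3 plan.py;python3 x2.py pics/side_o.png pics/top_o.png 0 0 "(606.4,48.6,25,.013,72)" "(605,49,25,.013,72)" o1; python3 -c "
import cv2,numpy as np
a=cv2.imread('pics/o1t.png');b=cv2.imread('pics/o1s.png')[100:450]
c=np.zeros((785,700,3),np.uint8);c[:420]=a;c[425:775,:480]=b;cv2.imwrite('pics/o2.png',cv2.resize(c,None,fx=.76,fy=.76))"; python3 lev.py o "(606.4,48.6,.013)" 25
```

```text
t 24.25 pos [444.3  44.8 149. ] ytool deg 0.54 w 21.5 F [ 0.4 -0.3  0. ] q6 -0.07
-28 [279.4 242.4] px/mm z 0.21 [ 99  93  93  97 104 106 113 128 140 140 125 104  97 105 129 143 139 127]
-24 [278.7 243.7] px/mm z 0.21 [ 98  93  95 102 105 104 111 127 140 141 126 103  98 105 113 121 119 116]
-20 [278.  245.1] px/mm z 0.21 [ 97  96 101 106 108 106 110 127 141 143 130 110 105 115 130 135 125 115]
-16 [277.2 246.5] px/mm z 0.21 [102 103 106 108 109 107 109 127 140 143 132 116 118 137 159 157 131 116]
-12 [276.5 247.9] px/mm z 0.21 [122 109 106 105 104 101 108 125 140 143 135 125 140 169 181 168 137 117]
-8 [275.8 249.3] px/mm z 0.21 [164 131 113 110 105 100 106 124 139 145 141 149 171 184 186 169 138 116]
-4 [275.  250.7] px/mm z 0.21 [176 144 125 121 116 110 110 125 139 147 155 173 187 191 188 171 136 115]
0 [274.3 252.1] px/mm z 0.21 [175 144 125 123 122 116 112 124 138 148 161 178 190 192 189 173 138 118]
4 [273.5 253.6] px/mm z 0.21 [172 142 124 123 123 121 118 125 138 148 160 179 190 192 189 172 140 119]
8 [272.8 255. ] px/mm z 0.21 [172 140 124 123 124 129 135 137 140 148 157 177 189 192 189 175 144 119]
12 [272.  256.5] px/mm z 0.21 [176 146 126 121 120 134 153 158 148 148 158 177 189 192 189 176 147 122]
16 [271.2 258. ] px/mm z 0.21 [180 152 126 115 112 125 151 157 149 148 156 173 187 189 185 174 159 146]
20 [270.4 259.4] px/mm z 0.21 [179 150 120 104  99 122 152 158 151 148 156 172 183 178 166 164 159 153]
24 [269.6 260.9] px/mm z 0.22 [177 143 109  93  94 119 149 158 152 149 156 169 167 143 142 152 154 148]
28 [268.9 262.4] px/mm z 0.22 [170 128  98  87  93 118 147 157 150 146 149 149 129 116 127 147 154 154]
```

View pics/diff_o.png

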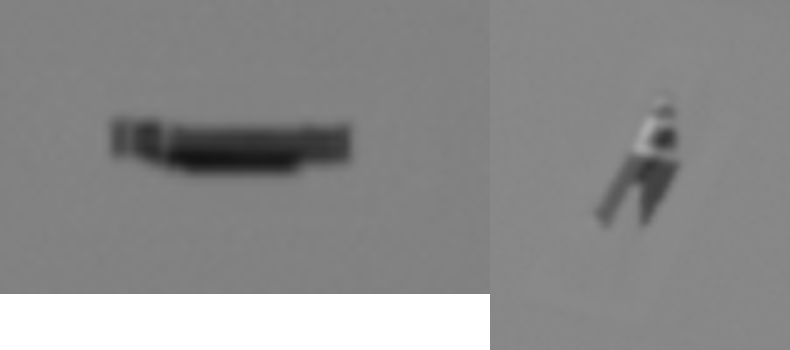

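View pics/o2.png

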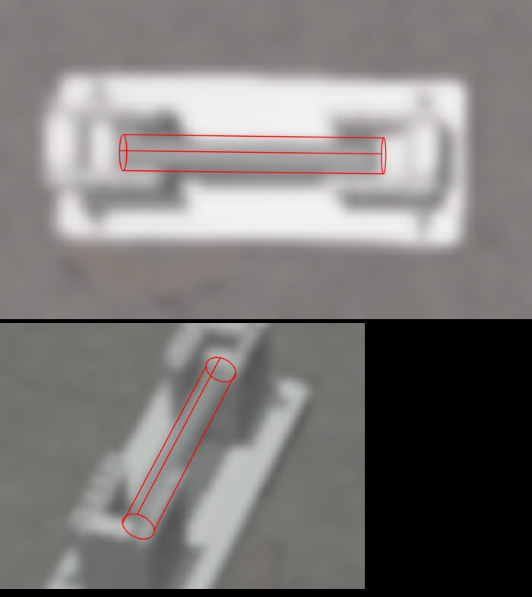

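Run:
```python
import cv2,numpy as np
from fit import *
L=lambda n:cv2.imread(f"pics/{n}.png").astype(float).mean(2)
for k,z,Ln in(("c",19,60),("e",19,60),("o",25,72)):
    d=L(f"top_{k}")-L("top0")
    m=proj("top",place(np.array([[0,-Ln/2,z],[0,0,z],[0,Ln/2,z],[0,-57,6],[0,57,6]],float),605,49.2,.013)); print(k,m.round(2).tolist())
    print("cols",list(range(213,222)),"...");
    for r in range(176,186): print(r,d[r,213:222].round().astype(int),"|246:",d[r,245:254].round().astype(int))
    w=-d[172:190,205:262].clip(None,-15)-15
    # per-column centroid of top edge
    ys=np.arange(172,190)[:,None]
    up=[]
    for c in range(216,252,4):
        col=-d[172:186,c]; mx=col.max(); i=np.argmax(col>15); up.append(round(172+i-1+(15-col[i-1])/(col[i]-col[i-1]),2))
    print("upper edge",up)
```

```text
c [[247.39, 180.27], [233.2, 180.09], [219.02, 179.92], [260.72, 181.08], [207.6, 180.42]]
cols [213, 214, 215, 216, 217, 218, 219, 220, 221] ...
176 [ 5  4  1 -5 -8 -6 -6 -7 -6] |246: [4 3 4 4 4 3 4 5 4]
177 [  3   3  -7 -24 -28 -23 -31 -37 -36] |246: [1 2 3 6 5 3 4 4 5]
178 [  4   3 -15 -41 -43 -36 -52 -67 -67] |246: [-8  2  4  5  5  6  5  4  4]
179 [  3   2 -18 -48 -47 -36 -53 -67 -68] |246: [-13   2   4   4   3   3   3   3   3]
180 [  4   2 -19 -50 -49 -38 -56 -67 -70] |246: [-11   2   3   3   4   3   4   3   4]
181 [  3   1 -17 -43 -45 -38 -56 -69 -77] |246: [-11   2   3   2   4   4   3   3   4]
182 [  5   3  -6 -20 -21 -18 -31 -48 -62] |246: [-9  2  3  4  4  4  3  3  5]
183 [  4   3   2  -3  -2  -2  -7 -16 -28] |246: [-5  3  5  6  5  4  5  4  5]
184 [ 3  4  3  2  2  3  2  0 -5] |246: [2 4 4 4 4 5 5 4 4]
185 [3 4 3 3 3 4 4 1 4] |246: [4 4 4 4 3 4 4 4 4]
upper edge [np.float64(176.53), np.float64(176.27), np.float64(177.5), np.float64(177.34), np.float64(177.33), np.float64(177.5), np.float64(177.46), np.float64(177.51), np.float64(185.25)]
e [[247.39, 180.27], [233.2, 180.09], [
[... 1501 characters left out ...]
74] |246: [-68 -68 -64 -63 -51 -14   0   3   2]
180 [  2   3 -11 -47 -53 -46 -63 -74 -76] |246: [-71 -69 -65 -63 -54 -14   0   2   3]
181 [  2   3 -11 -41 -47 -41 -59 -74 -81] |246: [-74 -73 -69 -67 -54 -15   0   2   3]
182 [  4   2  -5 -20 -22 -21 -33 -50 -64] |246: [-67 -65 -62 -57 -44 -14   0   2   4]
183 [  3   2   1  -4  -4  -4  -8 -17 -29] |246: [-33 -33 -29 -24 -19  -6   2   3   3]
184 [ 2  3  2  1  1  2 -1 -2 -6] |246: [-6 -7 -5 -4 -2  1  2  3  2]
185 [2 3 2 3 1 1 2 1 3] |246: [2 1 3 1 3 2 3 2 2]
upper edge [np.float64(176.33), np.float64(176.22), np.float64(177.03), np.float64(177.24), np.float64(177.22), np.float64(177.2), np.float64(177.28), np.float64(177.05), np.float64(177.05)]
```

```bash
cat > lev2.py <<'E'
from fit import *
from scipy.ndimage import map_coordinates
import sys
g=(606.4,48.6,.0)
def prof(k,z0,ys):
    I=cv2.imread(f"pics/side_{k}.png").astype(float).mean(2);out=[]
    for yy in ys:
        c=place(np.array([[0,yy,z0],[0,yy,z0+3],[0,yy+1,z0],[3,yy,z0]],float),*g)
        p,pz,py,px=proj("side",c); d=py-p; d/=np.linalg.norm(d); n=np.array([-d[1],d[0]]); n*=-np.sign(n[0])
        r=np.arange(0,8,.1)
        v=np.mean([map_coordinates(I,[p[1]+r*n[1]+q*d[1],p[0]+r*n[0]+q*d[0]],order=3) for q in(-1,-.5,0,.5,1)],0)
        # crossing of level 172
        i=np.argmax(v>172); out.append(round(r[i],2) if v.max()>172 else None)
    return out,((pz-p)@n/3).round(3),((px-p)@n/3).round(3)
ys=range(-8,21,3)
for k in("c","e","o"): print(k,prof(k,19,ys))
E
python3 lev2.py
```

```text
c ([np.float64(4.1), np.float64(3.5), np.float64(3.4), np.float64(3.5), np.float64(3.5), np.float64(3.5), np.float64(3.6), np.float64(3.7), np.float64(3.7), np.float64(4.0)], np.float64(0.217), np.float64(0.503))
e ([np.float64(4.1), np.float64(3.5), np.float64(3.2), np.float64(3.1), np.float64(3.0), np.float64(3.0), np.float64(2.9), np.float64(2.9), np.float64(2.8), np.float64(2.7)], np.float64(0.217), np.float64(0.503))
o ([np.float64(4.2), np.float64(4.0), np.float64(3.9), np.float64(4.0), np.float64(4.0), np.float64(4.1), np.float64(4.1), np.float64(4.2), np.float64(4.2), np.float64(4.5)], np.float64(0.217), np.float64(0.503))
```

Call:
drive_tool:
  moves:
    - [0.0005,0.035,0.02,0]
    - [0.0005,0.042,0.02,0]
    - [0.0005,0.035,0.015,0]
    - [0,0.022,0.012,0]
    - [0,0.01,0.004,0]
    - [0,0,0,0]

```text
t: 25.0
tool_pos: [606.4, 47.5, 83.1]
eef_rot: [0.704, 0.71, 0.022, 0.02]
ft_force: [-0.3, -0.2, -0.7]
gripper_width: 21.5
```

```bash
python3 plan.py "(604.5,47,39)" 0.7 f
```

```text
t 25.0 pos [606.4  47.5  83.1] ytool deg 0.52 w 21.5 F [-0.3 -0.2 -0.7] q6 -0.05
[-0.0005, -0.0019, 0.0441, -0.176]
```

Call:
drive_tool:
  moves:
    - [-0.0003,-0.003,0.02,0]
    - [0,-0.0015,0.017,0]
    - [0,0,0.007,0]
    - [0,0,0,0]

```text
t: 25.5
tool_pos: [603.3, 47.3, 40.1]
eef_rot: [0.703, 0.71, 0.022, 0.021]
ft_force: [-0.4, 0.0, 0.1]
gripper_width: 21.3
```

Call:
drive_tool:
  moves:
    - [0,0,0,0]
    - [0,0,0,0]

```text
t: 25.75
tool_pos: [603.9, 47.3, 41.6]
eef_rot: [0.703, 0.71, 0.023, 0.022]
ft_force: [-0.1, 0.3, -0.3]
gripper_width: 21.4
```

Call:
drive_tool:
  moves:
    - [0,0.0003,0.0045,0]
    - [0,0,0,0]

```text
t: 26.0
tool_pos: [604.9, 47.3, 37.6]
eef_rot: [0.703, 0.71, 0.023, 0.022]
ft_force: [0.5, -0.2, -0.5]
gripper_width: 21.6
```

Call:
drive_tool:
  moves:
    - [0,0,0,0]
    - [0,0,0,0]
  grip: 0.0

```text
t: 26.25
tool_pos: [605.1, 47.3, 37.9]
eef_rot: [0.703, 0.71, 0.023, 0.022]
ft_force: [-0.1, -0.9, -0.0]
gripper_width: 6.5
```

Call:
drive_tool:
  moves:
    - [0,0,-0.008,0]
    - [-0.0025,0,0,0]
    - [0,0,0,0]

```text
t: 26.62
tool_pos: [604.7, 44.6, 46.4]
eef_rot: [0.703, 0.71, 0.023, 0.022]
ft_force: [0.2, 0.3, -0.7]
gripper_width: 7.0
```

Call:
drive_tool:
  moves:
    - [0,0,0.005,0]
    - [0,0,0,0]

```text
t: 26.88
tool_pos: [605.2, 44.6, 41.2]
eef_rot: [0.703, 0.71, 0.024, 0.022]
ft_force: [-0.4, 1.0, 0.1]
gripper_width: 6.9
```

Call:
drive_tool:
  moves:
    - [0,0,0,0]
    - [0,0,0,0]
  grip: 0.25

```text
t: 27.12
tool_pos: [604.9, 44.6, 40.8]
eef_rot: [0.703, 0.71, 0.023, 0.022]
ft_force: [-0.6, 0.1, 0.5]
gripper_width: 21.5
```

Call:
drive_tool:
  moves:
    - [0,0,-0.02,0]
    - [0,0,-0.05,0]
    - [0,-0.03,-0.04,0]
    - [0,-0.055,0,0]
    - [0,-0.05,0,0]
    - [0,-0.02,0,0]
    - [0,0,0,0]

```text
t: 28.0
tool_pos: [439.0, 42.7, 143.6]
eef_rot: [0.703, 0.71, 0.023, 0.023]
ft_force: [0.1, 0.6, 1.0]
gripper_width: 21.5
```

```bash
python3 look.py p; sed -i 's/("c","e","o"): print/("c","e","o","p"): print/' lev2.py; python3 lev2.py | tail -3;  python3 - <<'E'
import cv2,numpy as np
L=lambda n:cv2.imread(f"pics/{n}.png").astype(float).mean(2)
for k in("o","p"):
    d=L(f"top_{k}")-L("top0")
    for r in range(178,183): print(r,d[r,213:222].round().astype(int),"|245:",d[r,245:254].round().astype(int))
    up=[]
    for c in range(224,246,4):
        col=-d[172:186,c]; i=np.argmax(col>15); up.append(float(round(172+i-1+(15-col[i-1])/(col[i]-col[i-1]),2)))
    print(up)
E
```

```text
e ([np.float64(4.1), np.float64(3.5), np.float64(3.2), np.float64(3.1), np.float64(3.0), np.float64(3.0), np.float64(2.9), np.float64(2.9), np.float64(2.8), np.float64(2.7)], np.float64(0.217), np.float64(0.503))
o ([np.float64(4.2), np.float64(4.0), np.float64(3.9), np.float64(4.0), np.float64(4.0), np.float64(4.1), np.float64(4.1), np.float64(4.2), np.float64(4.2), np.float64(4.5)], np.float64(0.217), np.float64(0.503))
p ([np.float64(4.7), np.float64(4.7), np.float64(4.7), np.float64(4.7), np.float64(4.6), np.float64(4.6), np.float64(4.6), np.float64(4.5), np.float64(4.6), None], np.float64(0.217), np.float64(0.503))
178 [  3   2 -13 -42 -50 -42 -57 -71 -73] |245: [-42 -40 -39 -43 -39 -13   1   3   3]
179 [  3   4 -12 -45 -52 -44 -61 -73 -74] |245: [-68 -68 -64 -63 -51 -14   0   3   2]
180 [  2   3 -11 -47 -53 -46 -63 -74 -76] |245: [-71 -69 -65 -63 -54 -14   0   2   3]
181 [  2   3 -11 -41 -47 -41 -59 -74 -81] |245: [-74 -73 -69 -67 -54 -15   0   2   3]
182 [  4   2  -5 -20 -22 -21 -33 -50 -64] |245: [-67 -65 -62 -57 -44 -14   0   2   4]
[177.03, 177.24, 177.22, 177.2, 177.28, 177.05]
178 [  3   2 -11 -34 -41 -37 -52 -68 -70] |245: [-40 -35 -35 -47 -68 -58 -21  -2   3]
179 [  3   1 -17 -44 -48 -40 -59 -71 -73] |245: [-66 -65 -61 -62 -78 -67 -24  -2   2]
180 [  2   1 -16 -47 -50 -46 -64 -78 -79] |245: [-78 -77 -72 -66 -78 -67 -23  -3   3]
181 [  2   2 -12 -36 -43 -43 -64 -79 -88] |245: [-88 -87 -81 -76 -82 -64 -18  -2   2]
182 [  3   3  -4 -16 -20 -22 -35 -54 -69] |245: [-78 -77 -72 -67 -69 -50 -13   1   4]
[176.83, 176.47, 176.67, 176.69, 176.67, 176.44]
```

View pics/diff_p.png

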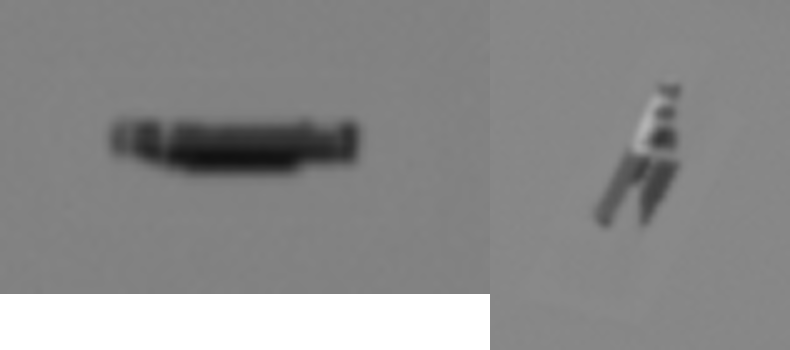

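Call:
drive_tool:
  moves:
    - [0.002,0.035,0.02,0]
    - [0.002,0.042,0.02,0]
    - [0.002,0.035,0.015,0]
    - [0,0.022,0.012,0]
    - [0,0.01,0.004,0]
    - [0,0,0,0]

```text
t: 28.85
tool_pos: [604.4, 49.8, 80.3]
eef_rot: [0.703, 0.71, 0.027, 0.026]
ft_force: [-1.1, -0.4, 0.2]
gripper_width: 21.2
```

```bash
python3 plan.py "(604.5,48.7,36)" 0.7 f
```

```text
t 28.85 pos [604.4  49.8  80.3] ytool deg 0.52 w 21.2 F [-1.1 -0.4  0.2] q6 -0.05
[-0.0011, 0.0001, 0.0443, -0.1784]
```

Call:
drive_tool:
  moves:
    - [-0.001,-0.002,0.02,0]
    - [0,-0.001,0.018,0]
    - [0,0,0.008,0]
    - [0,0,0,0]

```text
t: 29.35
tool_pos: [603.6, 48.8, 35.4]
eef_rot: [0.703, 0.71, 0.027, 0.027]
ft_force: [0.1, 0.6, 0.6]
gripper_width: 21.5
```

```bash
python3 plan.py "(604.6,48.7,35.5)" 0.7 f
```

```text
t 29.35 pos [603.6  48.8  35.4] ytool deg 0.53 w 21.5 F [0.1 0.6 0.6] q6 -0.05
[-0.0001, 0.001, -0.0001, -0.174]
```

Call:
drive_tool:
  moves:
    - [0,0.0005,0.0005,0]
    - [0,0,0,0]
    - [0,0,0,0]
  grip: 0.0

```text
t: 29.72
tool_pos: [605.0, 48.9, 37.0]
eef_rot: [0.703, 0.71, 0.028, 0.028]
ft_force: [1.0, -0.5, 0.7]
gripper_width: 7.0
```

Call:
drive_tool:
  moves:
    - [0,0,-0.03,0]
    - [0,0,-0.03,0]
    - [0,0,0,0]

```text
t: 30.1
tool_pos: [601.6, 48.8, 98.6]
eef_rot: [0.703, 0.71, 0.029, 0.029]
ft_force: [-0.8, 0.1, -0.3]
gripper_width: 7.1
```

```bash
python3 plan.py "(589,-134.3,92)" -6 f
```

```text
t 30.1 pos [601.6  48.8  98.6] ytool deg 0.52 w 7.1 F [-0.8  0.1 -0.3] q6 -0.05
[-0.0457, -0.0036, 0.0016, 1.6311]
[-0.0458, -0.0023, 0.0016, 1.6311]
[-0.0459, -0.001, 0.0016, 1.6311]
[-0.0459, 0.0003, 0.0016, 1.6311]
```

Call:
drive_tool:
  moves:
    - [-0.035,-0.003,-0.002,1.6]
    - [-0.047,-0.002,-0.002,1.6]
    - [-0.047,-0.001,-0.002,1.6]
    - [-0.037,0.001,-0.002,1.6]
    - [-0.015,0.001,0,0.1]
    - [0,0,0,0]

```text
t: 30.85
tool_pos: [587.2, -135.1, 99.9]
eef_rot: [0.743, 0.668, 0.029, 0.024]
ft_force: [0.1, 0.3, -0.8]
gripper_width: 7.1
```

```bash
python3 plan.py "(591.2,-134.3,60)" -6 f
```

```text
t 30.85 pos [ 587.2 -135.1   99.9] ytool deg -6.05 w 7.1 F [ 0.1  0.3 -0.8] q6 -0.27
[0.0012, 0.0039, 0.0399, -0.0486]
```

Call:
drive_tool:
  moves:
    - [0.0004,0.0003,0.018,0]
    - [0,0,0.016,0]
    - [0,0,0.006,0]
    - [0,0,0,0]

```text
t: 31.35
tool_pos: [590.2, -129.8, 57.5]
eef_rot: [0.742, 0.67, 0.029, 0.022]
ft_force: [-1.0, 0.1, 0.6]
gripper_width: 7.0
```

```bash
python3 plan.py "(591.2,-134.5,43)" -6 f;  python3 look.py q
python3 - <<'E'
import cv2
from h import *
s=cv2.imread("pics/side_q.png")[:,:,::-1];crop(s,265,165,60,60,10,"pics/q2.png")
E
```

```text
t 31.35 pos [ 590.2 -129.8   57.5] ytool deg -5.83 w 7.0 F [-1.   0.1  0.6] q6 -0.27
[-0.0045, 0.0015, 0.0145, 0.1717]
```

View pics/q2.png

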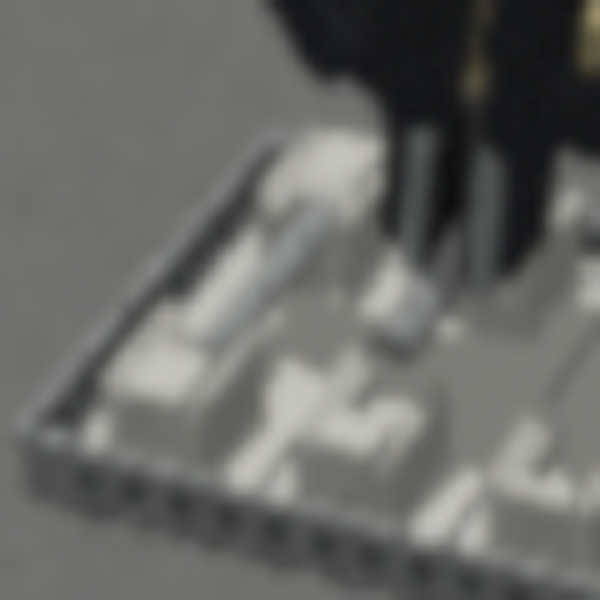

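Call:
drive_tool:
  moves:
    - [-0.0045,0,0.007,0]
    - [0,0,0.006,0]
    - [0,0,0,0]

```text
t: 31.82
tool_pos: [591.8, -135.4, 45.4]
eef_rot: [0.742, 0.67, 0.03, 0.023]
ft_force: [0.0, -0.6, -0.5]
gripper_width: 7.3
```

```bash
python3 plan.py "(591.2,-134.5,40)" -6 f;  python3 look.py r
python3 - <<'E'
import cv2
from h import *
s=cv2.imread("pics/side_r.png")[:,:,::-1];crop(s,265,165,60,60,10,"pics/r2.png")
E
```

```text
t 31.82 pos [ 591.8 -135.4   45.4] ytool deg -5.85 w 7.3 F [ 0.  -0.6 -0.5] q6 -0.28
[0.0008, -0.0007, 0.0054, 0.1455]
```

View pics/r2.png

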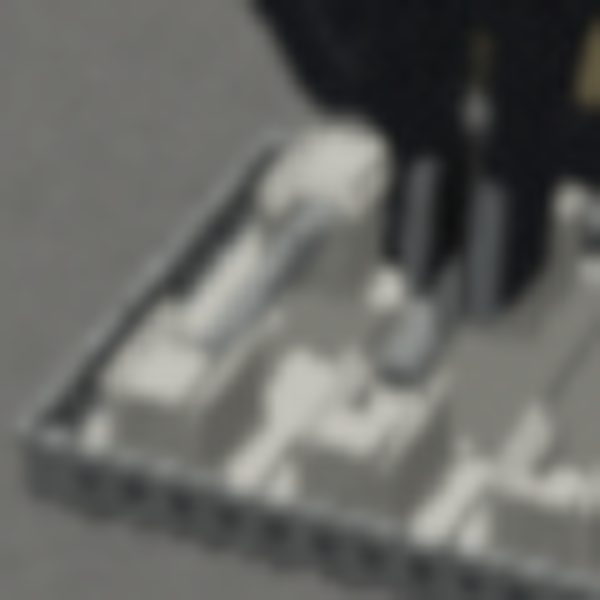

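Call:
drive_tool:
  moves:
    - [0.0008,-0.001,0.003,0]
    - [0,0,0.002,0]
    - [0,0,0,0]

```text
t: 32.3
tool_pos: [592.3, -134.6, 41.1]
eef_rot: [0.742, 0.67, 0.031, 0.025]
ft_force: [0.5, -0.2, -0.4]
gripper_width: 7.2
```

Call:
drive_tool:
  moves:
    - [0,0,0.002,0]
    - [0,0,0,0]

```text
t: 32.55
tool_pos: [593.2, -134.8, 39.4]
eef_rot: [0.742, 0.669, 0.031, 0.025]
ft_force: [0.2, 0.3, -0.8]
gripper_width: 7.1
```

Call:
drive_tool:
  moves:
    - [0,-0.0005,0.001,0]
    - [0,0,0,0]

```text
t: 32.8
tool_pos: [593.3, -134.7, 38.6]
eef_rot: [0.742, 0.669, 0.032, 0.026]
ft_force: [0.3, -0.2, -0.6]
gripper_width: 7.0
```

Call:
drive_tool:
  moves:
    - [0,0,0,0]
    - [0,0,0,0]
  grip: 0.25

```text
t: 33.05
tool_pos: [592.4, -134.5, 38.2]
eef_rot: [0.742, 0.67, 0.031, 0.025]
ft_force: [0.4, -0.0, -0.2]
gripper_width: 21.2
```

Call:
drive_tool:
  moves:
    - [0,0,-0.02,0]
    - [0,0,-0.05,0]
    - [0,-0.03,-0.04,0]
    - [-0.02,-0.06,0,0]
    - [-0.02,-0.06,0,0]
    - [0,-0.03,0,0]
    - [0,0,0,0]

```text
t: 33.92
tool_pos: [395.1, -157.0, 135.7]
eef_rot: [0.741, 0.67, 0.029, 0.025]
ft_force: [1.1, 0.7, 0.1]
gripper_width: 21.5
```

```bash
python3 plan.py; python3 look.py s bay; python3 x3.py s "(593.4,-135,23,-.105,72)" "(592,-134.3,23,-.105,72)" s1
python3 - <<'E'
import cv2
from h import *
s=cv2.imread("pics/side_s.png")[:,:,::-1];crop(s,265,165,60,60,10,"pics/s2.png")
E
```

```text
t 33.92 pos [ 395.1 -157.   135.7] ytool deg -5.73 w 21.5 F [1.1 0.7 0.1] q6 -0.51
```

View pics/s2.png

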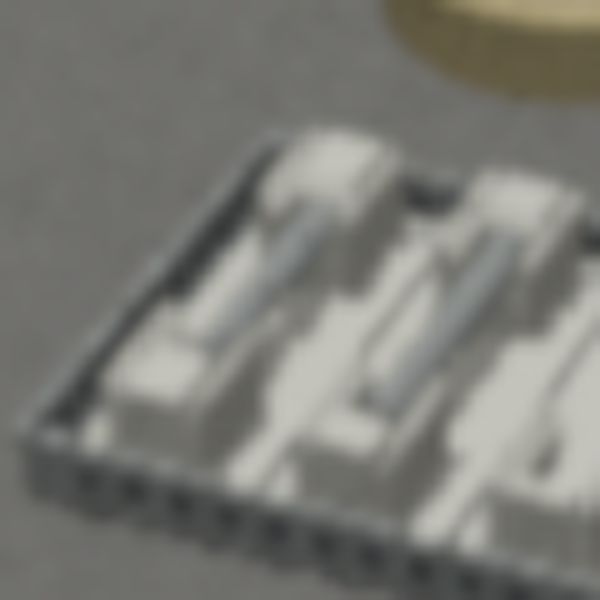

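View pics/s1.png

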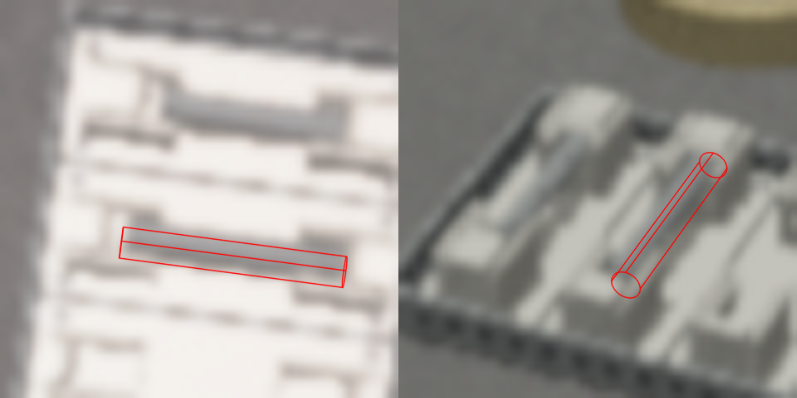

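View pics/diff_s.png

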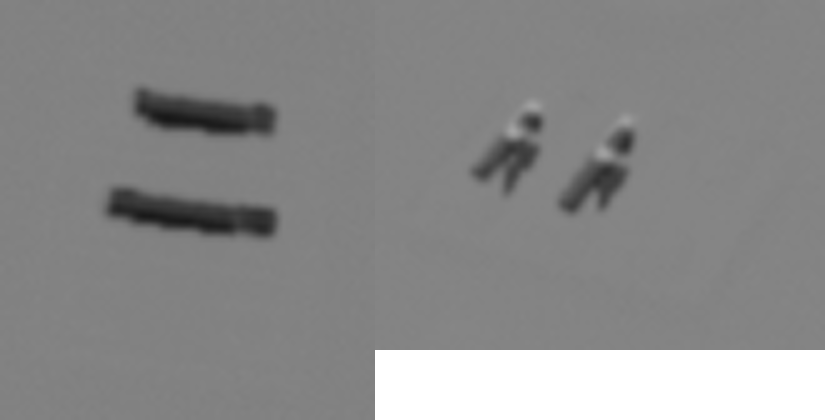

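View pics/top_s.png

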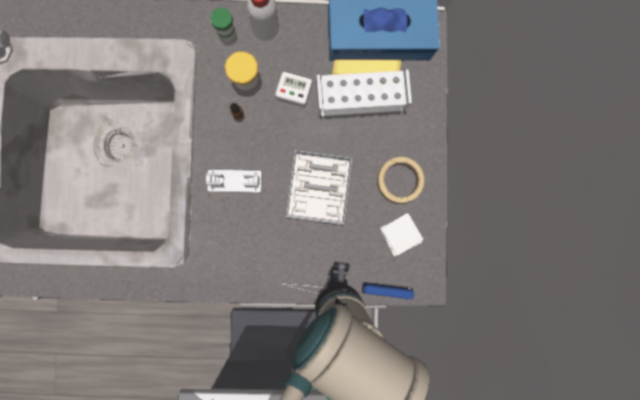

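```bash
cat > lev3.py <<'E'
from fit import *
from scipy.ndimage import map_coordinates
def prof(k,g,z0,ys,th):
    I=cv2.imread(f"pics/side_{k}.png").astype(float).mean(2);out=[]
    for yy in ys:
        c=place(np.array([[0,yy,z0],[0,yy,z0+3],[0,yy+1,z0]],float),*g)
        p,pz,py=proj("side",c); d=py-p; d/=np.linalg.norm(d); n=np.array([-d[1],d[0]]); n*=-np.sign(n[0])
        r=np.arange(0,8,.1)
        v=np.mean([map_coordinates(I,[p[1]+r*n[1]+q*d[1],p[0]+r*n[0]+q*d[0]],order=3) for q in(-1,-.5,0,.5,1)],0)
        i=np.argmax(v>th); out.append(float(round(r[i],2)) if v.max()>th else None)
    return out
for g in((637,-139.6,-.105),(593.4,-135,-.105)):
    for th in (155,165): print(g,prof("s",g,23,range(-11,22,3),th))
import cv2
L=lambda n:cv2.imread(f"pics/{n}.png").astype(float).mean(2)
d=L("top_s")-L("top0")
for r0,c0,c1 in((158,305,340),(172,300,340)):
    up=[]
    for c in range(c0,c1,3):
        col=-d[r0:r0+26,c]; i=np.argmax(col>20); up.append((c,float(round(r0+i-1+(20-col[i-1])/(col[i]-col[i-1]),2))))
    print(up)
E
python3 lev3.py
python3 - <<'E'
import cv2
from h import *
t=cv2.imread("pics/top_s.png")[:,:,::-1];crop(t,286,148,68,78,7,"pics/s5.png")
E
```

```text
(637, -139.6, -0.105) [None, None, 3.5, 2.7, 2.5, 2.5, 2.5, 2.5, 2.5, 2.5, 2.5]
(637, -139.6, -0.105) [None, None, 4.1, 3.3, 3.0, 3.0, 3.0, 3.0, 3.0, 3.0, 3.0]
(593.4, -135, -0.105) [6.9, 5.1, 4.3, 3.7, 3.3, 3.0, 2.9, 3.0, 3.0, 3.1, 3.1]
(593.4, -135, -0.105) [7.3, 7.2, 4.7, 4.2, 3.8, 3.5, 3.4, 3.4, 3.6, 3.6, 3.6]
[(305, 181.79), (308, 181.95), (311, 162.15), (314, 163.15), (317, 163.47), (320, 163.98), (323, 164.36), (326, 164.62), (329, 165.12), (332, 165.23), (335, 165.23), (338, 179.33)]
[(300, 106.0), (303, 184.17), (306, 181.74), (309, 182.25), (312, 183.27), (315, 183.48), (318, 184.14), (321, 184.42), (324, 184.86), (327, 185.24), (330, 185.21), (333, 185.46), (336, 186.04), (339, -797512434013353.9)]
```

View pics/s5.png

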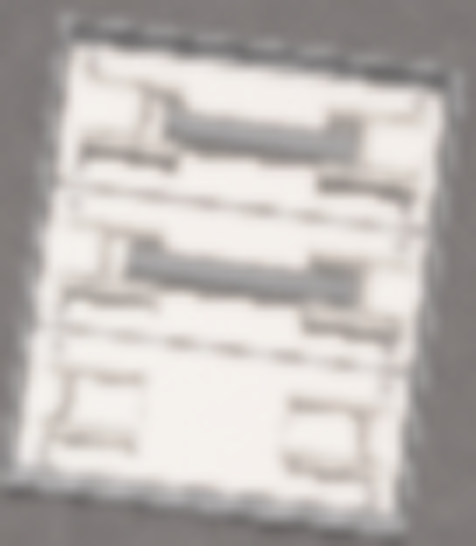

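Run:
```python
from h import *
for n in("top","side"):
    a=cv2.imread(f"pics/{n}0.png").astype(int).mean(2);b=cv2.imread(f"pics/{n}_s.png").astype(int).mean(2)
    m=(abs(a-b)>14).astype(np.uint8); k,l,s,_=cv2.connectedComponentsWithStats(m); print(n,[x[:5].tolist() for x in s[1:] if x[4]>12])
bot.close_job(); print(bot.sense()["t"])
```

```text
top [[308, 162, 30, 11, 218], [303, 182, 35, 11, 249], [221, 247, 27, 15, 89], [268, 249, 146, 151, 9582], [299, 353, 6, 10, 26], [408, 367, 22, 33, 460], [177, 390, 26, 10, 186]]
side [[384, 0, 88, 172, 7100], [518, 73, 122, 320, 15251], [377, 182, 15, 21, 83], [284, 188, 15, 16, 117], [302, 191, 15, 17, 128], [388, 206, 39, 24, 517], [626, 207, 14, 19, 47], [345, 266, 23, 23, 155], [584, 266, 4, 9, 24], [602, 270, 11, 13, 54], [590, 277, 11, 8, 15]]
the job is handed in; nothing more can be done
the job is handed in; nothing more can be done
```

Both rods have been gauged and put away, and the job was handed in at about 34 s.

- **Left rod:** I read it as 60 mm and put it in the short compartment, the farthest of the three. My first drop in the gauge was about 7 mm too far along the slot, so the rod sat tilted. I picked it up, re-centred it, and it sank level to the bottom step.
- **Right rod:** I read it as 72 mm and put it in the medium compartment, the middle one. Its first drop caught one end on the top step. I shifted it about 2.7 mm and it settled level on the middle step.

**Last checks:**
- **Rods:** Both lie between the end walls of their compartments. The short one is level, and the medium one shows a slight slant I put down to yaw, not tilt.
- **Surroundings:** The before and after pictures differ only at the rods' old and new places, plus the arm and its shadow. The arm and shadow covered the forceps area in the last pictures, so I could not compare that spot fully.
- **Forces:** Wrist force stayed near 1 N in every reading.

**Uncertain points:**
- **Side camera:** It disagreed with the arm's position by several mm for held rods, so I placed by the arm's own position and the top camera.
- **Gauge levels:** I judged these from sub-pixel edge slopes, which are close to the noise. The rod lengths seen in the top view agree with 60 and 72 mm.
- **Tool lean:** The tool built up about 4° of lean over the run. It was mostly about the rods' own axis and did not upset the placements.

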